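Change the anti-scale cartridge of the steam station and prime it

ROBOT

A 6-joint arm with a two-finger parallel gripper is mounted at the origin on the work surface. World frame = base frame: x ahead of the robot, y to its left, z up, the work surface at z = 0. Lengths are in m, angles in rad, forces in N, time in s.
With the tool pointing down it reaches from about 0.35 to 0.875 m from the base axis. Payload 15.5 kg.
Tool frame: the origin (TCP) lies at the very end of the fingers, on their centre line; the grasp point (between the pads) lies 19 mm behind it; z points along the fingers, x is the direction in which the jaws open and shut, and the axes are right-handed (so a half turn about z gives the same grasp; the last joint's range is limited). The gripper opens to 85 mm and grips with 20 to 120 N. Pads are 22 mm wide; open, the fingers measure 114 mm over their backs; the gripper's body (76 mm by 85 mm) begins 54 mm behind the grasp point. The pads swing forward as they close: fully open they stand 13 mm farther back than shut.
Start: joints at [1.077, 0.494, 1.345, -0, 1.302, -0.096], TCP at [0.242, 0.576, 0.231] pointing down, gripper open.
Joint ranges: [-2.91, 2.91], [-0.82, 2.16], [0.22, 2.67], [-1.22, 4.37], [0.12, 2.79], [-3.08, 3.08]. Speed limits (rad/s): [1.89, 1.89, 2.57, 3.01, 3.01, 3.01].

INTERFACE

Orientations are given as [roll, pitch, yaw] about the fixed x, y, z axes, in that order (R = Rz(yaw) Ry(pitch) Rx(roll)).
In Python, from station import * gives the robot as it stands.
- The arm moves only by the shell command python3 -m handwheel 'ROWS' [OPENING] [FORCE]. ROWS is JSON, one flat list of numbers, 4 for each row, row after row: the shift along the tool's x, y, z in mm, then the turn about the tool's z in degrees. A call has 1 to 12 rows; each row shifts and turns the commanded pose from where the row before left it, along the tool's axes as they then stand; what a row does not reach is not made up. A row lasts 1/10 s, in which the tool goes at most 50 mm and 8.59 degrees, less where a joint would pass 70% of its speed; a pose out of reach is approached as far as the arm can. A call is refused whole if a number of a shift passes 50 or a number of a turn 8.59, either way. A call with a gripper value outside its range is refused whole. OPENING is the finger opening in mm, from 0 to 85.4, set as the call begins (- or left out, the last holds). The fingers move at their own pace and stop on an object; FORCE is the grip in N (left out, the last holds). Time passes only in rows, so rows that do not move let the fingers close. It gives the time, the measured TCP pose, the force and the opening at its end, in the units of the state.
- get_state(): the state, without advancing time (a new reading comes with each control period).
- camera(name): name is "scene" or "top"; returns a dict with "color" (480x640x3 uint8, red, green, blue), "mtx" (3x3 intrinsics, pixels), "k1" (the pictures are not rectified: a ray, as slopes to the right and down, at radius r is drawn at 1 + k1 r^2 times it, then the intrinsics apply), "xyz" and "orientation" of the camera in the world. Camera axes: x right, y down, z forward; pixel columns grow to the right and rows downward; lengths in m; the calibration is good to about 2 mm. A picture is of the moment at which its call begins. There is no depth.
- job_done(): hands the job in, once; it reports no verdict.
Trained networks look in the newest picture that a camera, given by its name, has taken for a name from the list of things; names that differ only in an ending like _2 or _b are one class to them, and where a whole thing is asked for, a point or a joint stands for the part that bears it (a point fixed in the world has none). Each returns a list of dicts, best first, with "confidence" (0 to 1); they miss things now and then, are a little off and sometimes report something else, mostly with a low value. They report only what shows in the picture. A call takes as long as a camera call. They do not tell look-alikes from the thing itself.
- spot_in(camera, thing): "rect" ([left, top, right, bottom] in pixels, round what is visible of it).
The state is a dict: "time": time; "joint_pos": joint angles; "joint_vel": joint speeds; "tau": joint torques, N m; "ee_pos": TCP position; "tool_rot": TCP orientation; "contact_force": force on the tool from outside, world axes, zero at the start; "moment": the same for the moment, N m; "grip_width": finger opening in m.
Only numpy, scipy, OpenCV 4.12 (cv2) and the standard library are available. Lean on these libraries where they do the work, as an engineer would, in place of code of your own. Each camera call takes 0.05 s, during which the arm holds its last target.

TASK

The cartridge in the steam station is used up: squeeze its two side tabs together so that the catches let go, lift it out, keep it upright because it is full of water, and leave it standing in the metal drip tray. Fit the fresh cartridge that stands on the table into the empty bay, pushed fully home with both tabs sprung back out under the catches. Then prime it: push the sprung lever all the way over towards the cartridge (never the other way, which drains the boiler), hold it there for two seconds, and let it spring back to the middle, without disturbing the iron, the cone of thread or the pattern weight.

Things in the scene. Friction and masses are not known exactly. Their poses are not given: they have to be found in the camera images.
- station: Steam station: white box, grey deck, 240 mm deep (x), 400 mm wide (y), fixed in front of the robot; origin under its centre at table height. Flat deck 115 mm above the table. x points away from the robot at yaw 0, y to the robot's left. On the deck from +y to -y: iron on its mat, cartridge bay, lever. Filler cap and gauge at the back of the deck are 22 mm high or less.
- bay (a point): Where a cartridge's _mid point lies when fully home; axes as the station's; 8 mm below the deck. Bay 67 mm deep, mouth 54 (x) by 61.6 mm (y), black collar 6 mm above the deck, sloped as a lead-in. The y edges are the catches, 5.5 mm lips. A cartridge goes straight down, tabs to +y and -y (either way), 2 mm play a side in x; squeezed tabs pass with 1.3 mm a side; unsqueezed snap in at 12 N.
- spent_mid (a point): Middle, half-way up, of the used cartridge, snapped in the bay at the start. White block 50 (its x) by 34 mm (its y), 118 mm high, 220 to 370 g, grey foot 46 by 50 mm. On its +y and -y sides grey sprung tabs, hinged at the foot, splayed outward; ribbed finger pads, 34 mm wide, from 17 to 53 mm above this point, best gripped 41 mm above. Home, its top is 51 mm above the deck.
- fresh_mid (a point): Middle, half-way up (59 mm above its underside), of the fresh cartridge, the same as the used one (same axes, sizes, tabs, springs), standing upright on the table on one side of the station.
- spent_left (a joint): Tab on the used cartridge's +y side: 0 sprung out, 0.085 rad squeezed to the stop. At the gripping height the two pads are 68 mm apart over their outsides, 52 mm (and vertical) when squeezed to the stop; under 56 mm they are free of the catches. Each takes 3 N to start, 7 N at the stop; a grip of 20 to 30 N squeezes both fully and carries the cartridge.
- spent_right (a joint): Tab on the used cartridge's own -y side: 0 sprung out, 0.085 rad squeezed in to the stop.
- fresh_left (a joint): Tab on the fresh cartridge's own +y side: 0 sprung out, 0.085 rad squeezed in to the stop.
- fresh_right (a joint): Tab on the fresh cartridge's own -y side: 0 sprung out, 0.085 rad squeezed in to the stop.
- tray_in (a point): Centre of the inner floor of the loose aluminium drip tray, 170 mm (its x) by 130 mm (its y) outside, walls 4 mm thick, rim 26 mm above the table; inner floor 4 mm above the table. It lies on the other side of the station from the fresh cartridge.
- lever (a joint): Priming lever: 0 upright in the middle, where a spring holds it; +0.5 rad is the stop towards the cartridge bay (the station's +y): priming; -0.5 rad is the stop away from it: draining. The stop takes about 6 N at the paddle; let go, it returns by itself.
- lever_paddle (a point): Centre of the lever's black paddle, 34 (x) by 14 (y, the way it swings) by 36 mm high, on a steel arm. In the middle it is 115 mm to the -y side of the bay and 77 mm above the deck. It swings about the station's x axis, pivot 63 mm below this point. Reached from above and pushed from its outer (-y) side; the steel plate under it is 12 mm high (pivot 14 mm above the deck).
- iron: Steam iron, 200 mm long, 133 mm high (top 252 mm above the table), resting flat on the rubber mat on the station's deck, 157 mm to the +y side of the bay; origin at the middle of its soleplate. Not to be moved.
- thread_cone: Cone of thread, 73 mm across the foot, 145 mm high, standing on the table; origin at the centre of its underside. Not to be moved.
- pattern_weight: Cast-iron pattern weight, 110 by 60 mm, 54 mm high with its knob, on the table; origin at the centre of its underside. Not to be moved.
Things that resemble listed ones, but are neither listed nor needed, are in the scene too. There is more than one size of the part that bears tray_in; the job needs the smaller. What is shaped like the part that bears spent_mid but turquoise is not meant.

How it is judged:
On the way, in this order (a step that is already met when the one before it is completed fails the run):
1. both tabs of the used cartridge squeezed in while it is still home in the bay (value of joint each of spent_left, spent_right above 0.055 rad and distance between spent_mid and bay below 0.012 m), for 0.1 s.
2. the used cartridge stands upright in the drip tray, let go (x of spent_mid in the frame of tray_in between -0.075 and 0.075 m and y of spent_mid in the frame of tray_in between -0.055 and 0.055 m and z of spent_mid in the frame of tray_in below 0.066 m and angle between spent_mid's own z axis and vertical below 0.15 rad and contact force between the fingers and spent below 0.1 N), for 0.3 s.
3. the fresh cartridge is fully home in the bay, both tabs sprung out under the catches (horizontal distance between fresh_mid and bay below 0.006 m and z of fresh_mid in the frame of bay below 0.003 m and value of joint each of fresh_left, fresh_right below 0.025 rad), for 0.3 s.
4. the lever held over to the priming side, towards the cartridge (value of joint lever above 0.4 rad), for 1.5 s.
5. the lever back in the middle (value of joint lever between -0.06 and 0.06 rad), for 0.2 s.
At the end, for the whole second after the job is handed in: The used cartridge stands upright (within 0.15 rad) on the floor of the drip tray; the fresh one is in the bay, within 3 mm of fully home and 6 mm of its centre, both tabs sprung out (under 0.025 rad); the lever is within 0.06 rad of the middle (all of step 3 and all of step 5 and x of spent_mid in the frame of tray_in between -0.075 and 0.075 m and y of spent_mid in the frame of tray_in between -0.055 and 0.055 m and z of spent_mid in the frame of tray_in below 0.066 m and angle between spent_mid's own z axis and vertical below 0.15 rad); the robot touches nothing.
It fails at once if the used cartridge tipped by more than 35 degrees and spilled (angle between spent_mid's own z axis and vertical above 0.6 rad).
It fails at once if the lever pushed to the draining side, away from the cartridge (value of joint lever below -0.2 rad).
It fails at once if the iron moved by more than 30 mm (distance of iron from where it was at the start of the episode above 0.03 m).
It fails at once if the thread cone or the pattern weight moved by more than 30 mm (distance of any of thread_cone, pattern_weight from where it was at the start of the episode above 0.03 m).
It also fails if it takes over 72 s, if anything falls off the work surface, if the arm or the gripper's body presses on something with over 40 N, if the wrist force passes 120 N, or if a joint passes its speed limit or range.

## Working session

There is one attempt and no reset: what is moved stays moved. The work goes in short steps, Python scripts to look and compute and a shell command to move; the robot and the scene stay as the last step left them, time stands still between calls to the robot, and variables do not carry over. Pictures are saved under pics/ and viewed, and the job is handed in when it is done.

```bash
ls; mkdir -p pics
python3 - <<'E'
from station import *
import cv2
s=get_state()
print({k:(np.round(v,3).tolist() if not isinstance(v,float) else v) for k,v in s.items()}) if 'np' in globals() else print(s)
for n in ("scene","top"):
    c=camera(n)
    cv2.imwrite(f"pics/{n}0.png",c["color"][:,:,::-1])
    print(n,c["mtx"],c["k1"],c["xyz"],c["orientation"])
    for t in ["station","spent_mid","fresh_mid","tray_in","lever_paddle","lever","iron","thread_cone","pattern_weight"]:
        print(t,[( [round(float(x)) for x in d["rect"]],round(d["confidence"],2)) for d in spot_in(n,t)])
print(get_state()["time"])
E
```

```text
pics
{'time': 0.0, 'joint_pos': array([ 1.07750415e+00,  4.94181357e-01,  1.34615540e+00, -1.10513812e-07,
        1.30249732e+00, -9.54921875e-02]), 'joint_vel': array([-2.59726631e-04,  7.69790991e-05, -7.59628501e-04, -1.38351175e-03,
       -1.08433830e-03, -1.42031527e-03]), 'tau': array([ 5.91288044e-04, -8.82177258e+01, -3.83856618e+01, -2.88105057e-04,
        1.02872215e-02, -4.19276603e-05]), 'ee_pos': array([0.24193491, 0.57587092, 0.23069317]), 'tool_rot': array([-3.14147439e+00,  1.23577166e-03,  1.17299644e+00]), 'contact_force': array([-0.44190919, -0.11972282, -0.19559143]), 'moment': array([ 0.01110337, -0.01198603,  0.04624462]), 'grip_width': 0.08514877242115082}
scene [[562.39023227   0.         310.99237071]
 [  0.         562.39023227 239.20969483]
 [  0.           0.           1.        ]] -0.10882077061364043 [ 1.50904761 -0.14633035  0.97694642] [-2.2547928  -0.01739334  1.44133864]
station []
spent_mid [([288, 254, 322, 287], 0.76), ([312, 218, 344, 248], 0.7)]
fresh_mid [([143, 244, 175, 293], 0.93)]
tray_in [([354, 181, 446, 233], 0.73), ([414, 239, 479, 2
[... 382 characters left out ...]
234.66035839]
 [  0.           0.           1.        ]] -0.20783661481845883 [0.20659639 0.01639265 1.79633358] [-2.97956302 -0.00461287 -1.58280936]
station [([236, 131, 386, 246], 0.94)]
spent_mid [([282, 254, 302, 276], 0.85), ([307, 181, 332, 210], 0.79), ([241, 140, 286, 211], 0.39)]
fresh_mid [([426, 231, 456, 251], 0.67), ([310, 183, 318, 200], 0.23)]
tray_in [([173, 299, 252, 361], 0.85), ([168, 216, 219, 270], 0.64), ([309, 182, 336, 207], 0.55)]
lever_paddle [([441, 152, 466, 181], 0.61)]
lever [([362, 195, 373, 206], 0.38)]
iron [([242, 139, 287, 214], 0.96), ([166, 212, 217, 271], 0.18)]
thread_cone [([439, 153, 466, 182], 0.86)]
pattern_weight [([176, 150, 199, 192], 0.71)]
1.0
```

View pics/scene0.png

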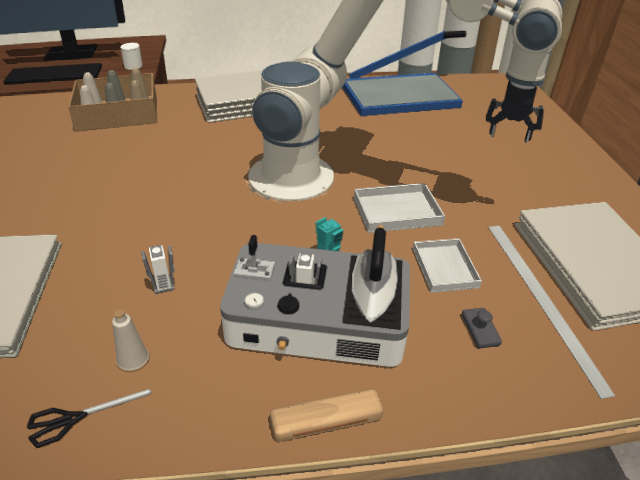

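View pics/top0.png

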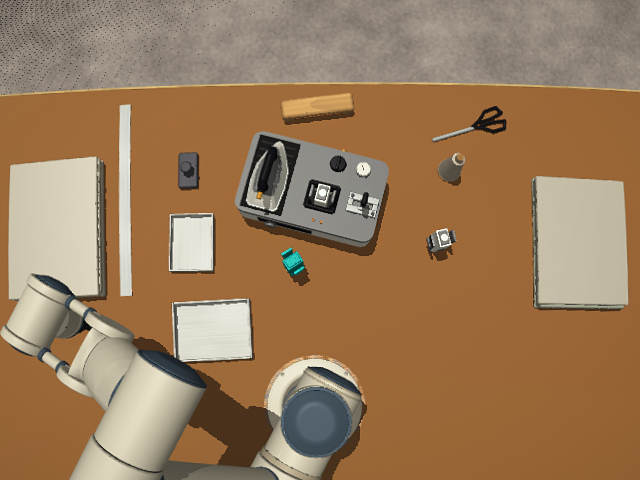

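Run:
```python
import cv2
t=cv2.imread("pics/top0.png"); s=cv2.imread("pics/scene0.png")
cv2.imwrite("pics/topc.png",cv2.resize(t[125:285,230:390],(800,800),interpolation=cv2.INTER_CUBIC)[:600])
cv2.imwrite("pics/topc.png",cv2.resize(t[130:280,220:420],(800,600),interpolation=cv2.INTER_CUBIC))
cv2.imwrite("pics/scenec.png",cv2.resize(s[190:340,230:430],(800,600),interpolation=cv2.INTER_CUBIC))
```

```text
(no output)
```

View pics/topc.png

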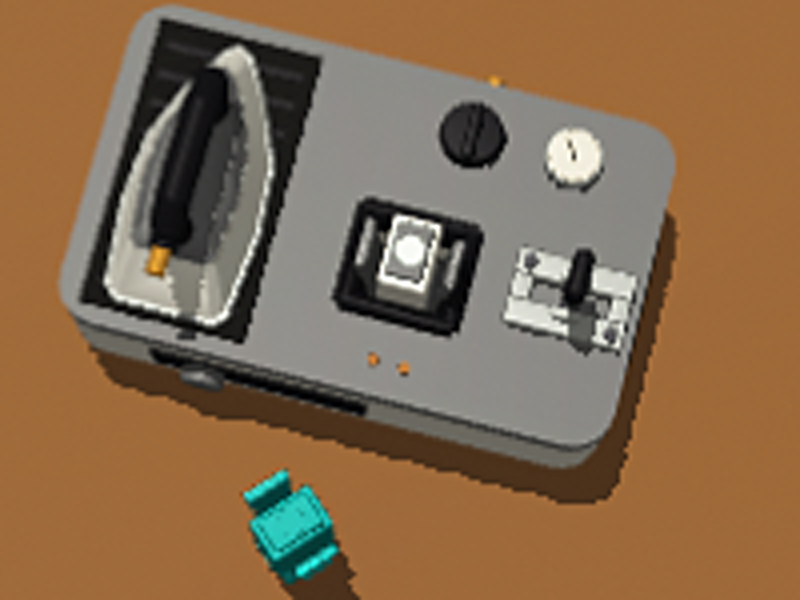

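View pics/scenec.png

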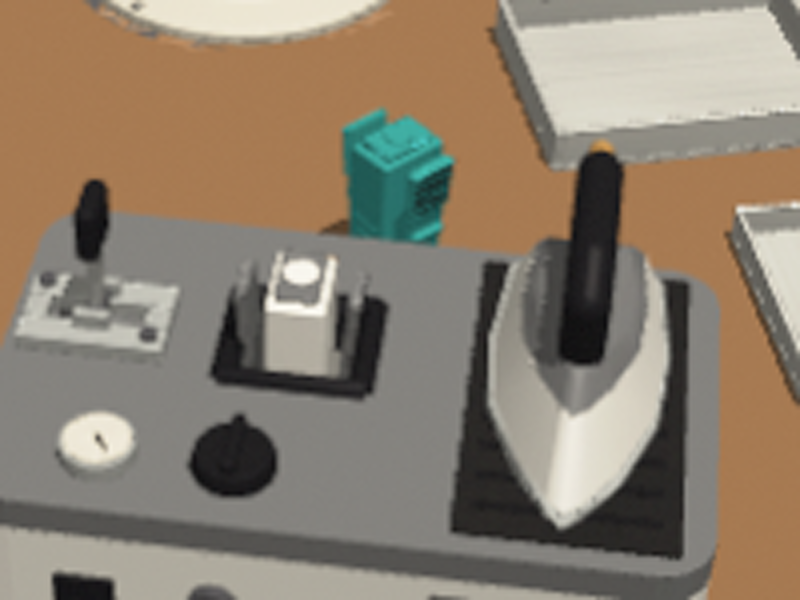

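```bash
cat > h.py <<'E'
import numpy as np, cv2
from scipy.spatial.transform import Rotation as R
CAL={'scene':dict(K=np.array([[562.39023227,0,310.99237071],[0,562.39023227,239.20969483],[0,0,1]]),k1=-0.10882077061364043,xyz=np.array([1.50904761,-0.14633035,0.97694642]),o=[-2.2547928,-0.01739334,1.44133864]),
'top':dict(K=np.array([[614.99052779,0,310.66767124],[0,614.99052779,234.66035839],[0,0,1]]),k1=-0.20783661481845883,xyz=np.array([0.20659639,0.01639265,1.79633358]),o=[-2.97956302,-0.00461287,-1.58280936])}
def proj(n,P):
    c=CAL[n]; P=np.atleast_2d(np.asarray(P,float)); Rm=R.from_euler('xyz',c['o']).as_matrix()
    r=cv2.Rodrigues(Rm.T)[0]; t=-Rm.T@c['xyz']
    return cv2.projectPoints(P,r,t,c['K'],np.array([c['k1'],0,0,0,0]))[0].reshape(-1,2)
def back(n,uv,z):
    c=CAL[n]; uv=np.atleast_2d(np.asarray(uv,float)); Rm=R.from_euler('xyz',c['o']).as_matrix()
    p=cv2.undistortPoints(uv.reshape(-1,1,2),c['K'],np.array([c['k1'],0,0,0,0])).reshape(-1,2)
    d=np.c_[p,np.ones(len(p))]@Rm.T
    return c['xyz']+d*((z-c['xyz'][2])/d[:,2])[:,None]
def crop(img,x0,y0,w,h,s,out):
    im=cv2.resize(img[y0:y0+h,x0:x0+w],None,fx=s,fy=s,interpolation=cv2.INTER_CUBIC)
    for i in range(0,w,10):
        cv2.line(im,(i*s,0),(i*s,6),(0,255,255),1); cv2.putText(im,str(x0+i),(i*s,18),0,0.4,(0,255,255),1)
    for i in range(0,h,10):
        cv2.line(im,(0,i*s),(6,i*s),(0,255,255),1); cv2.putText(im,str(y0+i),(8,i*s+4),0,0.4,(0,255,255),1)
    cv2.imwrite(out,im)
E
python3 - <<'E'
from h import *
t=cv2.imread("pics/top0.png"); s=cv2.imread("pics/scene0.png")
# deck mask in top: gray
hsv=cv2.cvtColor(t,cv2.COLOR_BGR2HSV)
print(t[160,300],t[230,340],t[225,262], s[262,330], s[290,265])
crop(t,295,170,90,60,8,"pics/a1.png")
crop(s,228,225,100,75,8,"pics/a2.png")
crop(t,415,220,60,45,12,"pics/a3.png")
crop(s,130,235,60,65,9,"pics/a4.png")
E
```

```text
[138 143 144] [137 140 142] [26 49 75] [127 131 133] [126 131 132]
```

View pics/a1.png

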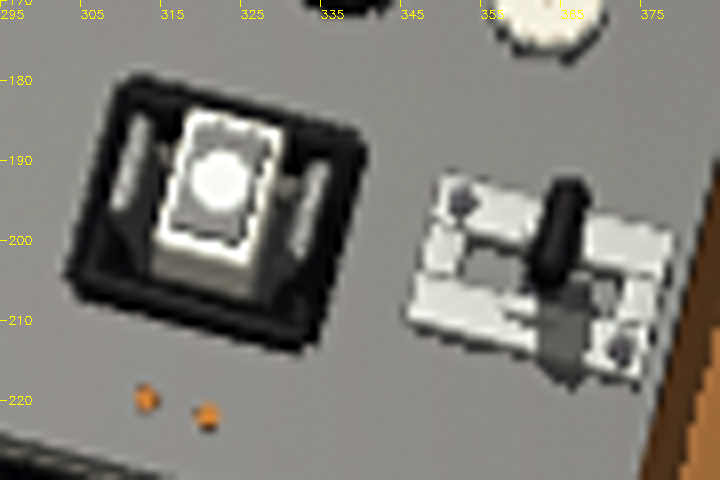

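View pics/a2.png

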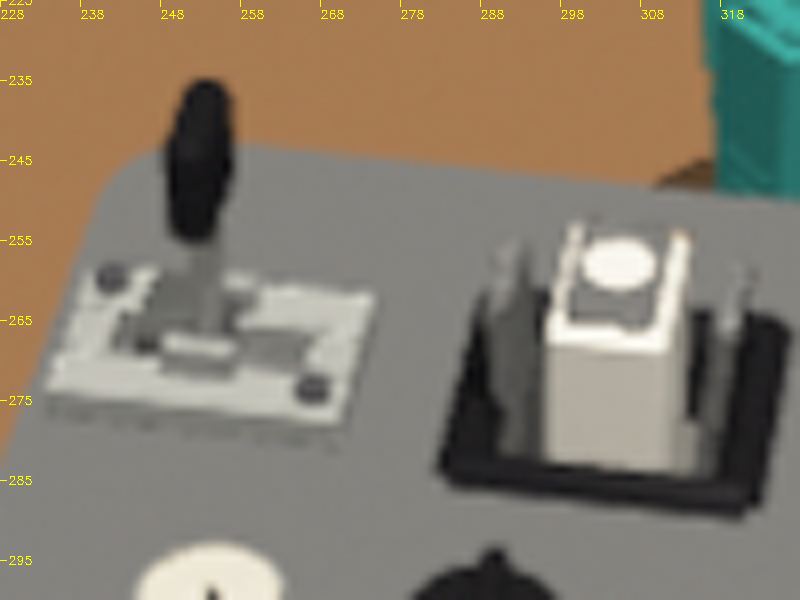

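View pics/a3.png

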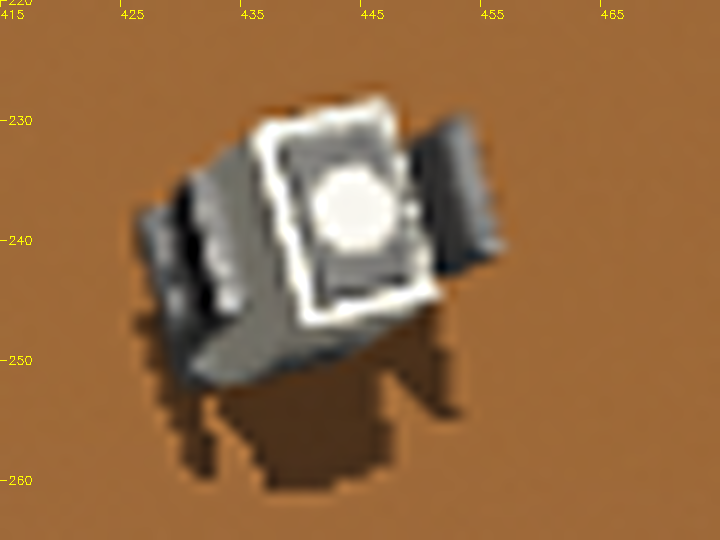

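View pics/a4.png

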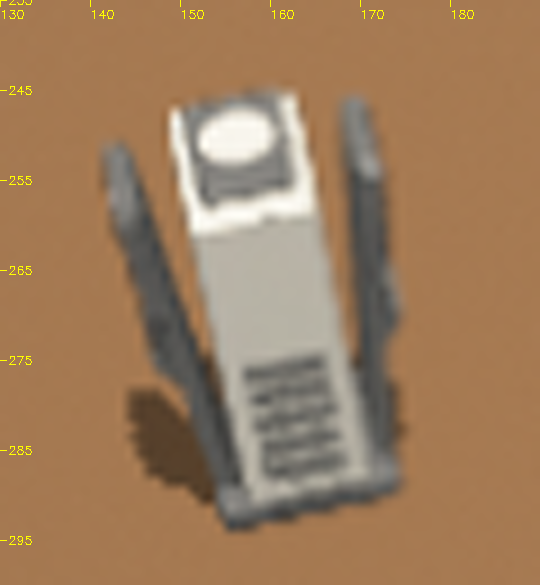

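Run:
```python
from h import *
from scipy.optimize import least_squares
# edges by clicks
top_s=np.array([[192,112],[285,130],[250,252],[157,240]])/8-.5+[295,170]
sc_s=None
print("spent top", back('top',top_s,.166).round(4), back('top',top_s,.166).mean(0))
sc_s=np.array([[570,222],[690,235],[660,347],[547,333]])/8-.5+[228,225]
print("spent scene", back('scene',sc_s,.166).round(4), back('scene',sc_s,.166).mean(0))
top_f=np.array([[253,127],[387,97],[438,293],[310,325]])/12-.5+[415,220]
print("fresh top", back('top',top_f,.118).round(4), back('top',top_f,.118).mean(0))
sc_f=np.array([[170,110],[295,93],[315,213],[192,234]])/9-.5+[130,235]
print("fresh scene", back('scene',sc_f,.118).round(4), back('scene',sc_f,.118).mean(0))
for nm,a,b in (("spent",[219/8-.5+295,180/8-.5+170],[620/8-.5+228,263/8-.5+225]),("fresh",[353/12-.5+415,210/12-.5+220],[236/9-.5+130,137/9-.5+235])):
    f=lambda P: np.r_[proj('top',P)[0]-a,proj('scene',P)[0]-b]
    r=least_squares(f,[.5,0,.15]); print(nm,r.x.round(4),r.fun.round(2))
# station deck mask
t=cv2.imread("pics/top0.png").astype(int);
```

```text
spent top [[ 0.6141 -0.0174  0.166 ]
 [ 0.6075 -0.049   0.166 ]
 [ 0.565  -0.0364  0.166 ]
 [ 0.5695 -0.0049  0.166 ]] [ 0.58905398 -0.02690182  0.166     ]
spent scene [[ 0.5668 -0.0368  0.166 ]
 [ 0.5759 -0.0045  0.166 ]
 [ 0.6208 -0.0186  0.166 ]
 [ 0.6119 -0.0482  0.166 ]] [ 0.59386107 -0.02702139  0.166     ]
fresh top [[ 0.4899 -0.344   0.118 ]
 [ 0.4966 -0.3763  0.118 ]
 [ 0.4502 -0.3862  0.118 ]
 [ 0.4431 -0.3554  0.118 ]] [ 0.46996039 -0.36547012  0.118     ]
fresh scene [[ 0.4524 -0.3843  0.118 ]
 [ 0.4488 -0.3516  0.118 ]
 [ 0.4985 -0.3428  0.118 ]
 [ 0.5034 -0.374   0.118 ]] [ 0.47575197 -0.36317026  0.118     ]
spent [ 0.5894 -0.0258  0.1695] [-0.11 -0.01 -0.09 -0.  ]
fresh [ 0.4694 -0.3654  0.1214] [-0.24  0.02 -0.2  -0.02]
```

```bash
cat >> h.py <<'E'
from scipy.optimize import least_squares
from scipy.ndimage import map_coordinates, gaussian_filter
def pose(p,pts,z):
    c,s=np.cos(p[2]),np.sin(p[2]); q=np.asarray(pts)
    return np.c_[p[0]+c*q[:,0]-s*q[:,1],p[1]+s*q[:,0]+c*q[:,1],np.full(len(q),z)]
def edgefit(img,n,segs,z,p0,rng=3,it=6,verbose=False):
    g=gaussian_filter(img.astype(float).max(2) if img.ndim==3 else img.astype(float),0.6)
    A=[];B=[]
    for a,b in segs:
        for t in np.linspace(0,1,25): A.append(np.array(a)+t*(np.array(b)-a)); B.append(np.array(b,float)-a)
    A=np.array(A);B=np.array(B);p=np.array(p0,float); r=rng
    for k in range(it):
        uv=proj(n,pose(p,A,z)); uv2=proj(n,pose(p,A+B*0.02,z)); d=uv2-uv; d/=np.linalg.norm(d,axis=1)[:,None]
        N=np.c_[-d[:,1],d[:,0]]; o=np.arange(-r,r+.01,.1)
        X=uv[:,0,None]+N[:,0,None]*o; Y=uv[:,1,None]+N[:,1,None]*o
        v=map_coordinates(g,[Y,X],order=1,mode='nearest'); G=np.abs(np.gradient(v,axis=1))
        w=np.clip(G-0.5*G.max(1,keepdims=True),0,None); off=(w*o).sum(1)/(w.sum(1)+1e-9)
        tgt=uv+N*off[:,None]
        f=lambda q:((proj(n,pose(q,A,z))-tgt)*N).sum(1)
        s=least_squares(f,p,loss='soft_l1',f_scale=0.3,x_scale=[.01,.01,.02]); p=s.x; r=max(1.2,r*0.8)
    return p,np.sqrt(np.mean(f(p)**2))
def rect(L,W,m=0.0,sides='xXyY'):
    L/=2;W/=2;out=[]
    if 'X' in sides: out.append(([L,-W+m],[L,W-m]))
    if 'x' in sides: out.append(([-L,-W+m],[-L,W-m]))
    if 'Y' in sides: out.append(([-L+m,W],[L-m,W]))
    if 'y' in sides: out.append(([-L+m,-W],[L-m,-W]))
    return out
E
python3 - <<'E'
from h import *
t=cv2.imread("pics/top0.png"); s=cv2.imread("pics/scene0.png")
im={'top':t,'scene':s}
d=np.radians
st=(.585,.01,d(-14))
for n in im:
    print(n,"deck",edgefit(im[n],n,rect(.24,.4,.04),.115,st,rng=6,it=12))
    print(n,"spent",edgefit(im[n],n,rect(.05,.034,.004),.166,(.591,-.027,d(-14))))
    print(n,"fresh",edgefit(im[n],n,rect(.05,.034,.004),.118,(.472,-.364,d(11))))
    # tray: rim outer
    print(n,"tray",edgefit(im[n],n,rect(.17,.13,.01),.026,(*back(n,[192,243] if n=='top' else [446,264],.026)[0,:2],0 if n=='top' else 0.0),rng=6,it=12))
for n,r in (('scene',[462,310,502,347]),('top',[176,150,199,192])): print('weight',back(n,[(r[0]+r[2])/2,(r[1]+r[3])/2],.02))
for n,uv in (('scene',[131,360]),('top',[448,172])): print('cone',back(n,uv,.0))
print('turq', back('top',[293,262],.1), back('scene',[328,232],.1))
E
```

```text
top deck (array([ 0.58158325, -0.00434022, -0.27204779]), np.float64(0.560075766848374))
top spent (array([ 0.58802437, -0.02664659, -0.26265803]), np.float64(0.17168597644181133))
top fresh (array([ 0.46922926, -0.36534283,  0.20920687]), np.float64(0.26266350490546375))
top tray (array([0.47805102, 0.35569169, 0.0089139 ]), np.float64(0.5570901852015825))
scene deck (array([ 0.59027958,  0.00974232, -0.26790854]), np.float64(0.47628174515720356))
scene spent (array([ 0.59667856, -0.02688066, -0.24959335]), np.float64(0.46070965894256916))
scene fresh (array([ 0.47756708, -0.36251314,  0.20275836]), np.float64(0.4595150684689761))
scene tray (array([0.48029521, 0.3569112 , 0.00678181]), np.float64(0.6535570235142529))
weight [[0.71113914 0.37026532 0.02      ]]
weight [[0.69498674 0.37276254 0.02      ]]
cone [[ 0.69536912 -0.42081736  0.        ]]
cone [[ 0.68921706 -0.41699903  0.        ]]
turq [[0.4074276  0.05520421 0.1       ]] [[0.42044576 0.05382777 0.1       ]]
```

```bash
python3 -m handwheel '[0,0,-40,-3.8, 0,0,-40,-3.8, -10,10,-20,0, -25,25,0,0, -32,32,0,0, -32,32,0,0, -32,32,0,0, -32,32,0,0, -32,32,0,0, -32,32,0,0, -32,32,0,0, -32,32,0,0]' 85; python3 -m handwheel '[-32,32,0,0, -32,32,0,0, -32,32,0,0, -32,32,0,0, -32,32,0,0, -32,32,0,0, -32,32,0,0, -25,25,0,0, -10,10,0,0, 0,0,0,0, 0,0,0,0]'
cat > st.py <<'E'
from station import *
from h import *
def tool():
    s=get_state(); Rm=R.from_euler('xyz',s['tool_rot']).as_matrix(); return s,Rm
def need(target_xy,z=None,yaw=None):
    s,Rm=tool(); p=np.array(s['ee_pos']); psi=np.arctan2(Rm[1,0],Rm[0,0])
    d=np.r_[np.array(target_xy)-p[:2],(z-p[2]) if z is not None else 0]
    print('t',s['time'],'p',p.round(4),'yaw',psi.round(4),'F',np.round(s['contact_force'],1),'w',round(s['grip_width'],4))
    if yaw is not None:
        dy=(yaw-psi+np.pi)%(2*np.pi)-np.pi; print('turn deg tool z',round(-np.degrees(dy),2))
        Rm=R.from_euler('xyz',[np.pi,0,yaw]).as_matrix(); print('(in axes after turn)')
    print('tool shift mm',(Rm.T@d*1000).round(1))
E
python3 - <<'E'
from st import *
need((.590,-.027),.124,1.306)
for n in('top','scene'):
    c=camera(n); cv2.imwrite(f'pics/{n}1.png',c['color'][:,:,::-1])
    s,Rm=tool(); print(n,proj(n,s['ee_pos']))
E
```

```text
time: 2.2
ee_pos: [0.4473, 0.2174, 0.3315]
tool_rot: [3.141, -0.0, 1.306]
contact_force: [0.1, 0.9, -0.5]
grip_width: 0.0846
time: 3.3
ee_pos: [0.6284, -0.098, 0.3312]
tool_rot: [-3.141, -0.0, 1.306]
contact_force: [0.3, 1.2, 0.4]
grip_width: 0.0852
t 3.3 p [ 0.6284 -0.098   0.3312] yaw 1.3057 F [0.3 1.2 0.4] w 0.0852
turn deg tool z -0.02
(in axes after turn)
tool shift mm [ 58.5 -55.6 207.2]
top [[351.99695345 161.4248717 ]]
scene [[271.55057085 210.00098766]]
```

Run:
```python
from h import *
t=cv2.imread("pics/top1.png"); s=cv2.imread("pics/scene1.png")
def mk(im,n): 
    im=im.copy(); return im
crop(t,300,110,100,75,8,"pics/b1.png"); crop(s,220,140,100,75,8,"pics/b2.png")
```

```text
(no output)
```

View pics/b1.png

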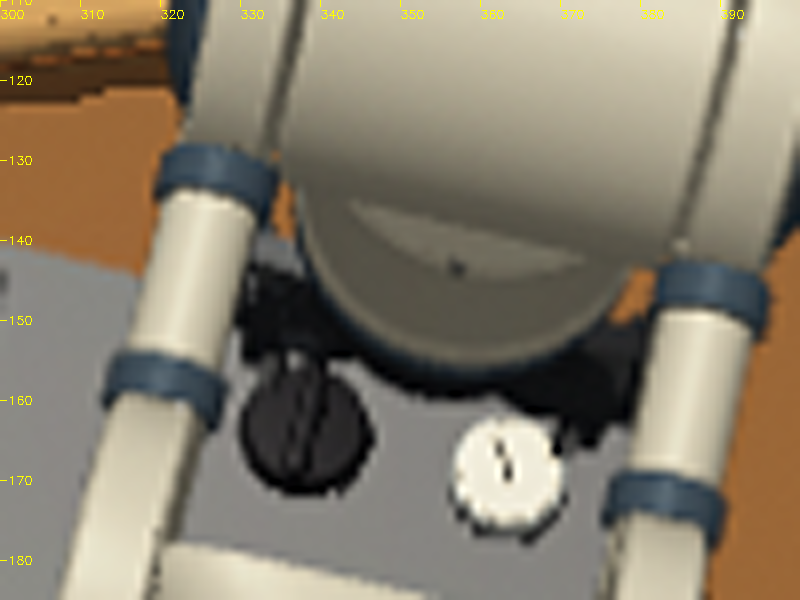

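View pics/b2.png

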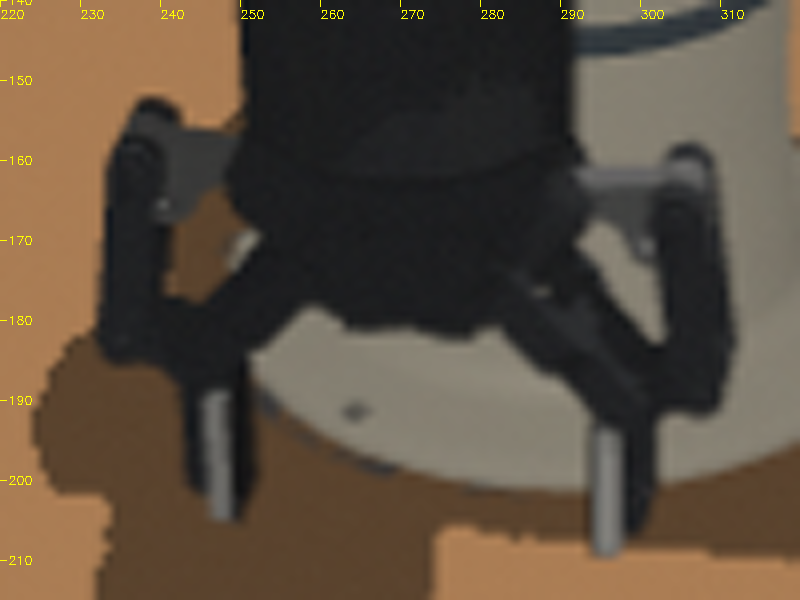

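Run:
```python
from h import *
p=np.array([.6284,-.098,.3312]); 
tx=np.array([np.cos(1.3057),np.sin(1.3057),0]); ty=np.array([np.sin(1.3057),-np.cos(1.3057),0])
for dz in (.0,.008,.013):
  for sg in(-1,1):
    print(dz,sg,[proj('scene',p+sg*tx*.0426+ty*.011*k+[0,0,dz])[0].round(1).tolist() for k in (1,-1)])
J=[(proj('scene',[.59+dx,-.027,.166])-proj('scene',[.59,-.027,.166]))[0]/.001 for dx in (.001,)]
print(J, (proj('scene',[.59,-.027,.167])-proj('scene',[.59,-.027,.166]))[0])
print((proj('scene',[.6284,-.098,.34])-proj('scene',[.6284,-.099,.34]))[0])
```

```text
0.0 -1 [[248.5, 211.5], [251.0, 204.9]]
0.0 1 [[292.1, 215.6], [293.9, 208.9]]
0.008 -1 [[248.3, 208.1], [250.8, 201.6]]
0.008 1 [[292.0, 212.3], [293.9, 205.6]]
0.013 -1 [[248.2, 206.0], [250.7, 199.5]]
0.013 1 [[292.0, 210.1], [293.9, 203.5]]
[array([ 54.93042853, 299.41087102])] [ 0.00453674 -0.34413098]
[ 0.51780131 -0.0324741 ]
```

Run:
```python
from h import *
S=8
def ov(n,src,x0,y0,w,h,items,out):
    im=cv2.resize(cv2.imread(src)[y0:y0+h,x0:x0+w],None,fx=S,fy=S,interpolation=cv2.INTER_CUBIC)
    for p,L,W,z,c in items:
        q=pose(p,[[L/2,W/2],[L/2,-W/2],[-L/2,-W/2],[-L/2,W/2]],z); uv=(proj(n,q)+.5-[x0,y0])*S
        cv2.polylines(im,[np.int32(uv.round())],True,c,1)
    cv2.imwrite(out,im)
P1=(.588,-.0266,-.2627);P2=(.5967,-.0269,-.2496)
for n,b in(('top',(295,170)),('scene',(270,235))):
    ov(n,f'pics/{n}0.png',*b,60,60,[(P1,.05,.034,.166,(0,0,255)),(P2,.05,.034,.166,(0,255,0))],f'pics/o_{n}.png')
a=cv2.imread('pics/o_top.png');b=cv2.imread('pics/o_scene.png');cv2.imwrite('pics/o.png',cv2.resize(np.hstack([a,b]),(800,400)))
```

```text
(no output)
```

View pics/o.png

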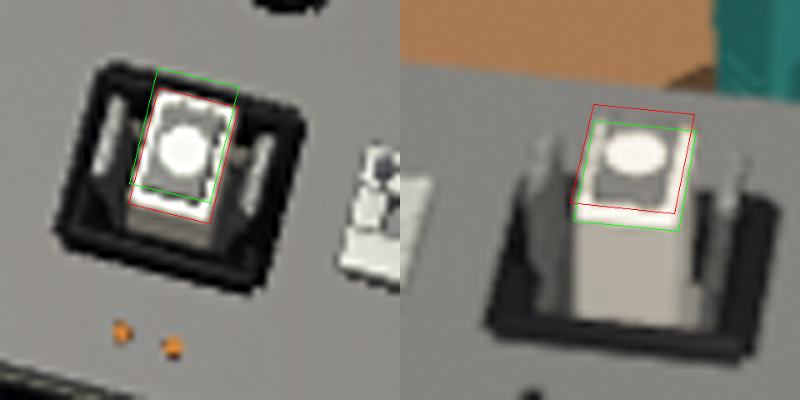

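```bash
python3 -m handwheel '[20,-20,20,0, 20,-20,20,0, 18,-15,20,0, 0,0,30,0, 0,0,20,0, 0,0,10,0, 0,0,0,0, 0,0,0,0]' 85 25;  python3 - <<'E'
from st import *
need((.5905,-.0275),.124,1.304)
c=camera('scene'); cv2.imwrite('pics/s2.png',c['color'][:,:,::-1])
crop(c['color'][:,:,::-1],265,200,80,95,8,'pics/b3.png')
E
```

```text
time: 4.2
ee_pos: [0.5913, -0.0281, 0.2123]
tool_rot: [3.14, -0.0, 1.306]
contact_force: [0.9, 0.6, -0.8]
grip_width: 0.0851
t 4.2 p [ 0.5913 -0.0281  0.2123] yaw 1.3059 F [ 0.9  0.6 -0.8] w 0.0851
turn deg tool z 0.11
(in axes after turn)
tool shift mm [ 0.4 -0.9 88.3]
```

View pics/b3.png

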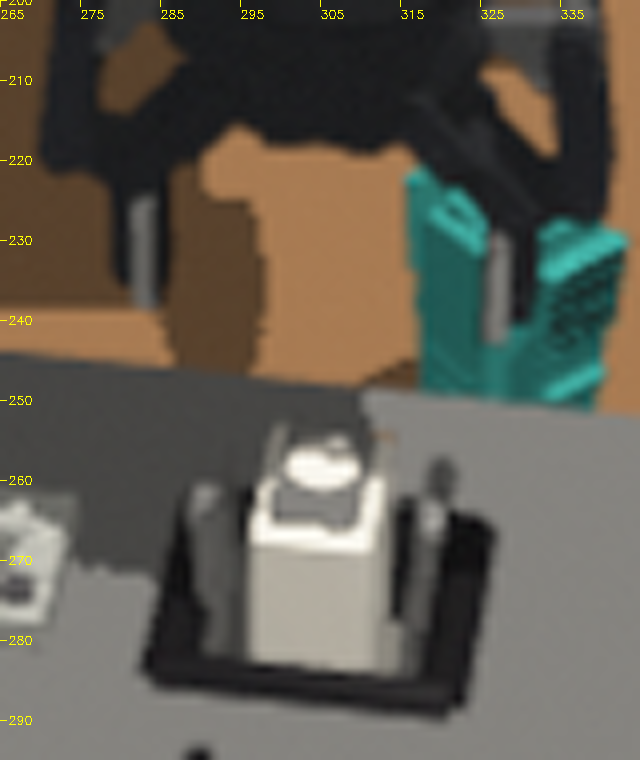

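```bash
python3 -m handwheel '[0,0,20,0, 0,0,30,0, 0,0,12,0, 0,0,0,0, 0,0,0,0]' 85 25;  python3 - <<'E'
from st import *
need((.5905,-.0275),.124,1.304)
c=camera('scene'); cv2.imwrite('pics/s3.png',c['color'][:,:,::-1])
crop(c['color'][:,:,::-1],265,220,80,75,8,'pics/b4.png')
for z in (.16,.163): print(proj('scene',[[.5913,-.0281,z],[.6013,-.0281,z]]))
E
```

```text
time: 4.75
ee_pos: [0.5915, -0.0284, 0.1504]
tool_rot: [3.141, -0.0, 1.306]
contact_force: [0.3, -0.0, -0.3]
grip_width: 0.085
t 4.75 p [ 0.5915 -0.0284  0.1504] yaw 1.3056 F [ 0.3 -0.  -0.3] w 0.085
turn deg tool z 0.09
(in axes after turn)
tool shift mm [ 0.6 -1.2 26.4]
[[303.95057122 261.25419879]
 [304.49896128 264.27367954]]
[[303.96345004 260.22690428]
 [304.51276413 263.2447676 ]]
```

View pics/b4.png

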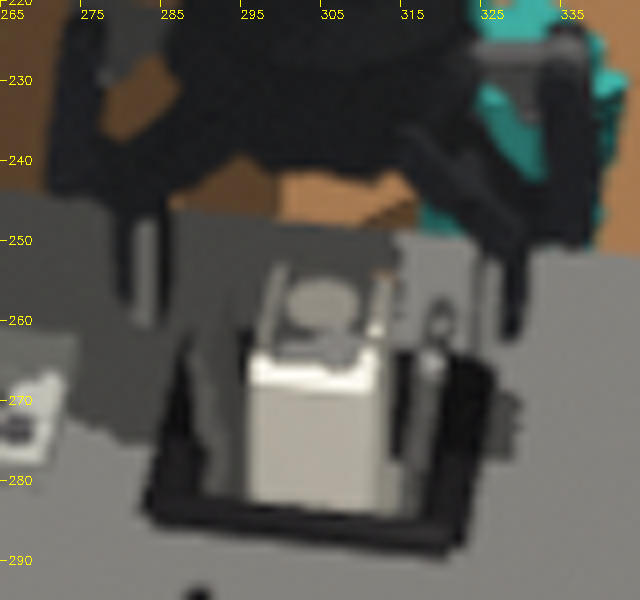

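```bash
python3 - <<'E'
from st import *
c=camera('top'); cv2.imwrite('pics/t3.png',c['color'][:,:,::-1])
crop(c['color'][:,:,::-1],280,150,90,70,8,'pics/b5.png')
E
```

```text
(no output)
```

View pics/b5.png

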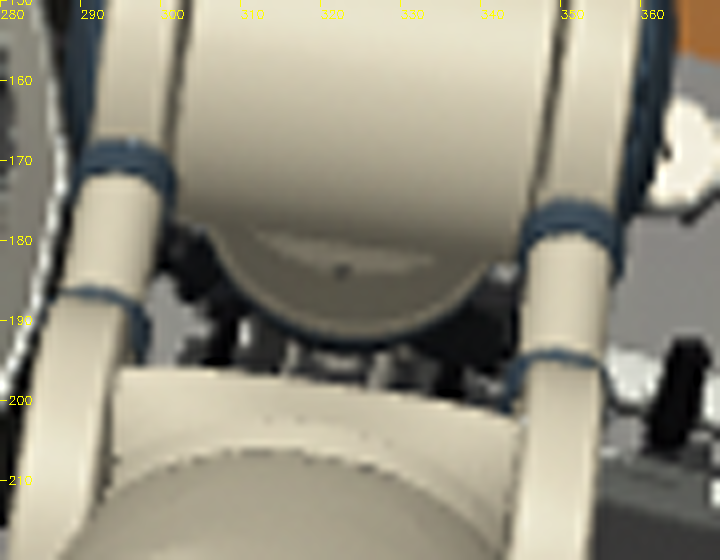

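```bash
python3 -m handwheel '[0,0,10,0, 0,0,10,0, 0,0,6,0, 0,0,0,0, 0,0,0,0]' 85 25;  python3 - <<'E'
from st import *
need((.5915,-.0284),.124,1.304)
c=camera('scene'); cv2.imwrite('pics/s4.png',c['color'][:,:,::-1])
crop(c['color'][:,:,::-1],265,220,80,75,8,'pics/b6.png')
E
```

```text
time: 5.35
ee_pos: [0.5908, -0.0283, 0.1231]
tool_rot: [-3.141, 0.0, 1.306]
contact_force: [-0.4, -1.3, -0.5]
grip_width: 0.085
t 5.35 p [ 0.5908 -0.0283  0.1231] yaw 1.3056 F [-0.4 -1.3 -0.5] w 0.085
turn deg tool z 0.09
(in axes after turn)
tool shift mm [ 0.1  0.7 -0.9]
```

View pics/b6.png

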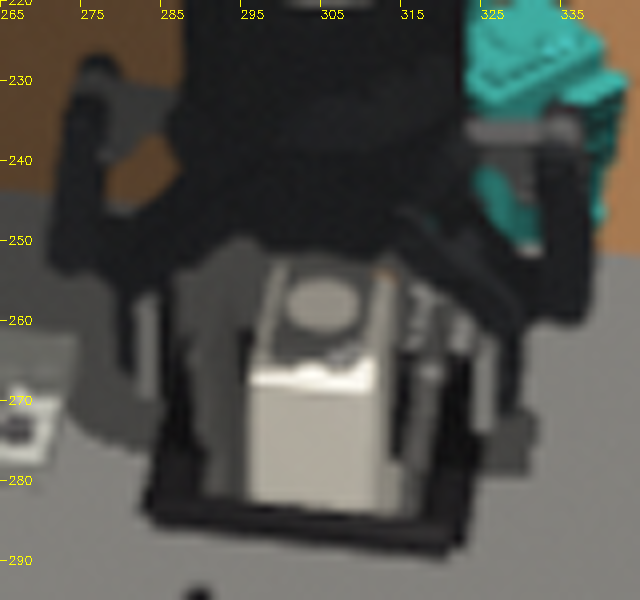

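```bash
python3 -m handwheel '[0,0,0,0, 0,0,0,0, 0,0,0,0, 0,0,0,0, 0,0,0,0, 0,0,0,0, 0,0,0,0, 0,0,0,0]' 30 28;  python3 - <<'E'
from st import *
need((.5915,-.0284),.124,1.304)
c=camera('scene'); cv2.imwrite('pics/s5.png',c['color'][:,:,::-1])
crop(c['color'][:,:,::-1],265,220,80,75,8,'pics/b7.png')
E
```

```text
time: 6.2
ee_pos: [0.5914, -0.0286, 0.1242]
tool_rot: [3.14, 0.0, 1.306]
contact_force: [-1.3, -2.2, 10.0]
grip_width: 0.0502
t 6.2 p [ 0.5914 -0.0286  0.1242] yaw 1.3057 F [-1.3 -2.2 10. ] w 0.0502
turn deg tool z 0.1
(in axes after turn)
tool shift mm [0.2 0.  0.2]
```

View pics/b7.png

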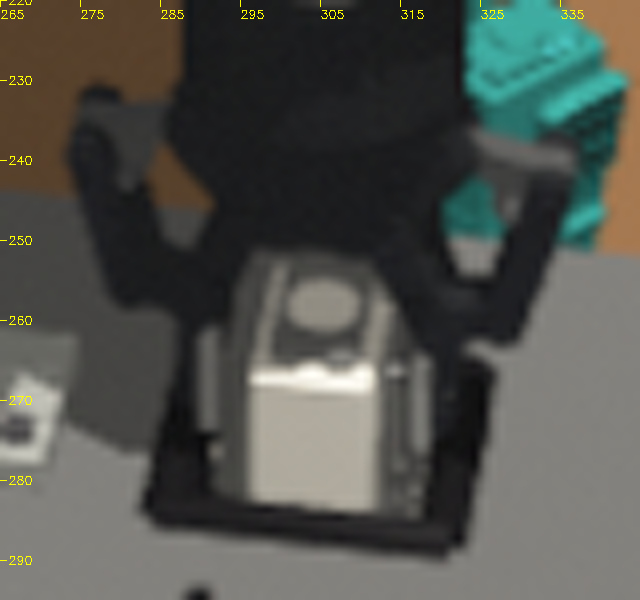

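```bash
python3 -m handwheel '[0,0,-3,0, 0,0,-5,0, 0,0,-8,0, 0,0,0,0]';python3 -m handwheel '[0,0,-12,0, 0,0,-16,0, 0,0,-20,0, 0,0,-20,0, 0,0,-20,0, 0,0,-16,0, 0,0,0,0, 0,0,0,0]';  python3 - <<'E'
from st import *
need((.5915,-.0284),.244,1.304)
for n in('scene','top'):
    c=camera(n); cv2.imwrite(f'pics/{n}6.png',c['color'][:,:,::-1])
    if n=='scene': crop(c['color'][:,:,::-1],265,180,80,95,8,'pics/b8.png')
E
```

```text
time: 6.65
ee_pos: [0.5915, -0.0284, 0.1405]
tool_rot: [3.14, -0.0, 1.306]
contact_force: [-0.6, 0.3, -2.9]
grip_width: 0.0497
time: 7.45
ee_pos: [0.5907, -0.0283, 0.2433]
tool_rot: [3.141, -0.0, 1.306]
contact_force: [-0.1, 0.7, -3.3]
grip_width: 0.0498
t 7.45 p [ 0.5907 -0.0283  0.2433] yaw 1.3056 F [-0.1  0.7 -3.3] w 0.0498
turn deg tool z 0.09
(in axes after turn)
tool shift mm [ 0.1  0.8 -0.7]
```

View pics/b8.png

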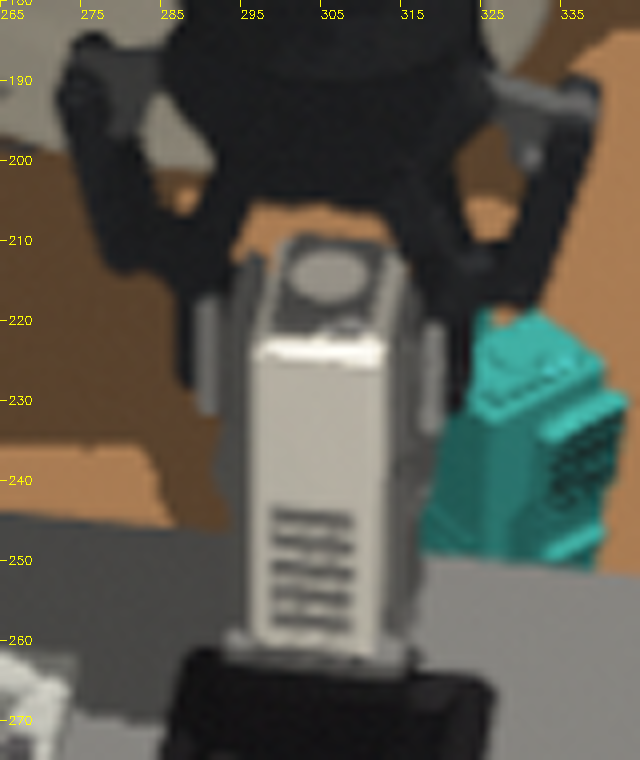

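```bash
python3 -m handwheel '[0,0,-20,0, 0,0,-30,0, 0,0,-30,0, 0,0,-20,0, 0,0,-10,0, 8,-5,0,0, 16,-10,0,0, 24,-15,0,0, 28,-17,0,0, 28,-17,0,0, 28,-17,0,0, 28,-17,0,0]'; python3 -m handwheel '[28,-17,0,0, 28,-17,0,0, 28,-17,0,0, 28,-17,0,0, 28,-17,0,0, 26,-16,0,0, 20,-12,0,0, 12,-8,0,0, 6,-4,0,0, 0,0,0,0, 0,0,0,0]';  python3 - <<'E'
from st import *
need((.479,.356),.14,1.57)
c=camera('scene'); cv2.imwrite('pics/s7.png',c['color'][:,:,::-1])
E
```

```text
time: 8.75
ee_pos: [0.5363, 0.1542, 0.3517]
tool_rot: [-3.139, 0.001, 1.306]
contact_force: [-0.5, 1.0, -3.1]
grip_width: 0.0496
time: 9.85
ee_pos: [0.4711, 0.3807, 0.353]
tool_rot: [-3.141, 0.001, 1.305]
contact_force: [0.6, -1.2, -3.4]
grip_width: 0.0499
t 9.85 p [0.4711 0.3807 0.353 ] yaw 1.3053 F [ 0.6 -1.2 -3.4] w 0.0499
turn deg tool z -15.17
(in axes after turn)
tool shift mm [-24.7   7.9 213. ]
```

View pics/s7.png

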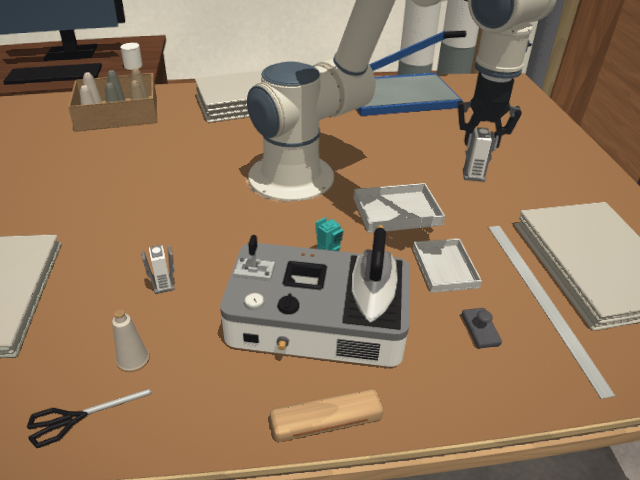

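```bash
python3 -m handwheel '[-10,7,5,0, -12,7,20,0, 0,0,35,0, 0,0,40,0, 0,0,40,0, 0,0,40,0, 0,0,35,0, 0,0,20,0, 0,0,10,0, 0,0,0,0, 0,0,0,0]';  python3 - <<'E'
from st import *
need((.479,.356),.080,1.305)
c=camera('scene'); cv2.imwrite('pics/s8.png',c['color'][:,:,::-1])
crop(c['color'][:,:,::-1],390,180,110,120,5,'pics/b9.png')
E
```

```text
time: 11.0
ee_pos: [0.4796, 0.3564, 0.1093]
tool_rot: [3.141, -0.001, 1.305]
contact_force: [-0.2, -0.0, -3.4]
grip_width: 0.0501
t 11.0 p [0.4796 0.3564 0.1093] yaw 1.3051 F [-0.2 -0.  -3.4] w 0.0501
turn deg tool z 0.01
(in axes after turn)
tool shift mm [-0.5 -0.4 29.3]
```

View pics/b9.png

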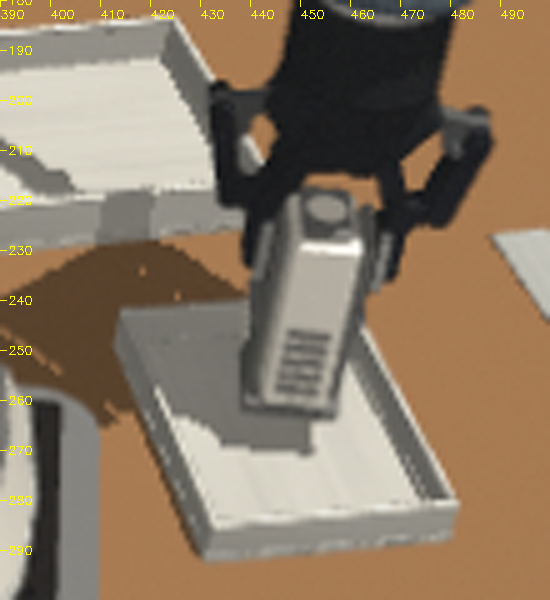

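```bash
python3 -m handwheel '[0,0,10,0, 0,0,10,0, 0,0,4,0, 0,0,2,0, 0,0,2,0, 0,0,0,0, 0,0,0,0]'
```

```text
time: 11.75
ee_pos: [0.4789, 0.3566, 0.0804]
tool_rot: [3.141, -0.0, 1.306]
contact_force: [-0.0, -0.1, -2.9]
grip_width: 0.05
```

```bash
python3 -m handwheel '[0,0,1,0, 0,0,1,0, 0,0,0,0]'; python3 -m handwheel '[0,0,1,0, 0,0,0,0]'
```

```text
time: 12.05
ee_pos: [0.4793, 0.3567, 0.0801]
tool_rot: [3.14, -0.001, 1.306]
contact_force: [-5.6, -4.9, 26.8]
grip_width: 0.05
time: 12.25
ee_pos: [0.4796, 0.3567, 0.0798]
tool_rot: [3.139, -0.002, 1.306]
contact_force: [-7.5, -7.5, 38.7]
grip_width: 0.0502
```

```bash
python3 -m handwheel '[0,0,-1,0, 0,0,-1,0, 0,0,0,0]'; python3 -m handwheel '[0,0,0,0, 0,0,0,0, 0,0,0,0, 0,0,0,0, 0,0,0,0, 0,0,0,0]' 85;  python3 - <<'E'
from st import *
need((.479,.356),.080,1.305)
c=camera('scene'); cv2.imwrite('pics/s9.png',c['color'][:,:,::-1])
crop(c['color'][:,:,::-1],390,180,110,120,5,'pics/b10.png')
E
```

```text
time: 12.55
ee_pos: [0.4792, 0.3567, 0.0799]
tool_rot: [3.141, -0.001, 1.306]
contact_force: [-2.7, -2.2, 11.7]
grip_width: 0.05
time: 13.15
ee_pos: [0.4788, 0.3565, 0.0792]
tool_rot: [-3.142, 0.0, 1.306]
contact_force: [-0.1, 0.3, -0.2]
grip_width: 0.0844
t 13.15 p [0.4788 0.3565 0.0792] yaw 1.3056 F [-0.1  0.3 -0.2] w 0.0844
turn deg tool z 0.04
(in axes after turn)
tool shift mm [-0.4  0.3 -0.8]
```

View pics/b10.png

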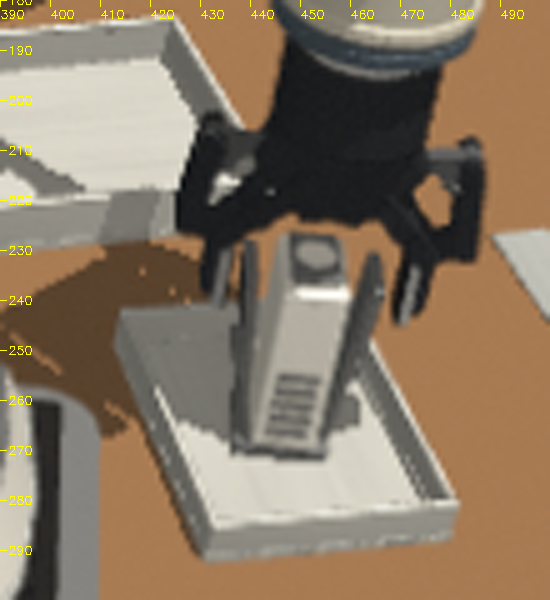

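```bash
python3 -m handwheel '[0,0,-15,0, 0,0,-25,0, 0,0,-35,0, 0,0,-45,-6.75, 0,0,-45,-6.75, 0,0,-35,-6.75, 0,0,-20,-6.75, -10,-2,0,0, -20,-4,0,0, -30,-7,0,0, -37,-8,0,0, -37,-8,0,0]'; python3 -m handwheel '[-37,-8,0,0, -37,-8,0,0, -37,-8,0,0, -37,-8,0,0, -37,-8,0,0, -37,-8,0,0, -37,-8,0,0, -37,-8,0,0, -37,-8,0,0, -37,-8,0,0, -37,-8,0,0, -37,-8,0,0]'; python3 -m handwheel '[-37,-8,0,0, -35,-8,0,0, -25,-6,0,0, -15,-4,0,0, -6,-2,0,0, 0,0,0,0]';  python3 - <<'E'
from st import *
need((.4725,-.366),.21,1.777)
E
```

```text
time: 14.4
ee_pos: [0.4771, 0.2178, 0.2983]
tool_rot: [-3.14, 0.0, 1.776]
contact_force: [0.2, 0.2, 0.5]
grip_width: 0.0851
time: 15.6
ee_pos: [0.4738, -0.2364, 0.2984]
tool_rot: [-3.141, -0.001, 1.775]
contact_force: [0.2, 0.8, 0.1]
grip_width: 0.0852
time: 16.2
ee_pos: [0.4712, -0.3559, 0.2988]
tool_rot: [-3.141, -0.001, 1.776]
contact_force: [0.5, 0.7, 0.1]
grip_width: 0.0851
t 16.2 p [ 0.4712 -0.3559  0.2988] yaw 1.7759 F [0.5 0.7 0.1] w 0.0851
turn deg tool z -0.06
(in axes after turn)
tool shift mm [-10.1  -0.8  88.8]
```

```bash
python3 -m handwheel '[-10,-1,30,0, 0,0,40,0, 0,0,40,0, 0,0,40,0, 0,0,30,0, 0,0,16,0, 0,0,0,0, 0,0,0,0]';  python3 - <<'E'
from st import *
need((.4725,-.366),.076,1.777)
c=camera('scene'); cv2.imwrite('pics/s10.png',c['color'][:,:,::-1])
crop(c['color'][:,:,::-1],115,210,90,90,6,'pics/b11.png')
E
```

```text
time: 17.0
ee_pos: [0.4729, -0.3653, 0.104]
tool_rot: [3.141, 0.0, 1.778]
contact_force: [0.6, 0.4, 0.3]
grip_width: 0.0856
t 17.0 p [ 0.4729 -0.3653  0.104 ] yaw 1.7775 F [0.6 0.4 0.3] w 0.0856
turn deg tool z 0.03
(in axes after turn)
tool shift mm [-0.6 -0.5 28. ]
```

View pics/b11.png

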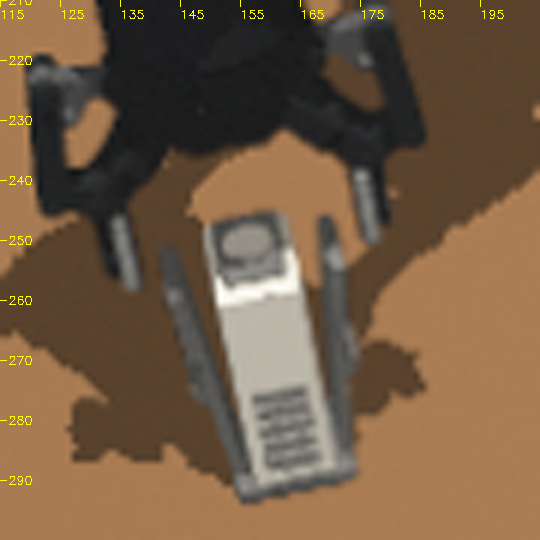

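```bash
python3 - <<'E'
from h import *
def pr(p,yaw,zc,tip):
    ty=np.array([np.sin(yaw),-np.cos(yaw),0]); p=np.array(p)
    f=proj('scene',p+ty*.011+[0,0,tip])[0]; c=proj('scene',[p[0],p[1],zc])[0]; return (f-c).round(2), f.round(1),c.round(1)
for tip in (.013,.017): 
    print(pr([.5912,-.0284,.1504],1.3056,.168,tip)); print(pr([.4727,-.3655,.104],1.7775,.120,tip))
o=proj('scene',[.47,-.36,.12])[0]
print(proj('scene',[.471,-.36,.12])[0]-o,proj('scene',[.47,-.359,.12])[0]-o)
E
```

```text
(array([-0.75,  4.88]), array([303.1, 263.4]), array([303.8, 258.5]))
(array([0.79, 3.87]), array([156.3, 254.9]), array([155.5, 251. ]))
(array([-0.74,  3.51]), array([303.1, 262. ]), array([303.8, 258.5]))
(array([0.52, 2.58]), array([156. , 253.6]), array([155.5, 251. ]))
[-0.03368584  0.27302267] [ 0.42630682 -0.02934238]
```

```bash
python3 -m handwheel '[0,-3,8,0, 0,0,10,0, 0,0,10,0, 0,0,0,0, 0,0,0,0]' 85 28; python3 -m handwheel '[0,0,0,0, 0,0,0,0, 0,0,0,0, 0,0,0,0, 0,0,0,0, 0,0,0,0, 0,0,0,0, 0,0,0,0]' 30 28;  python3 - <<'E'
from st import *
need((.4725,-.366),.076,1.777)
c=camera('scene'); cv2.imwrite('pics/s11.png',c['color'][:,:,::-1])
crop(c['color'][:,:,::-1],115,210,90,90,6,'pics/b12.png')
E
```

```text
time: 17.55
ee_pos: [0.4695, -0.3666, 0.0749]
tool_rot: [-3.141, -0.001, 1.777]
contact_force: [0.2, -0.8, 0.3]
grip_width: 0.085
time: 18.35
ee_pos: [0.4699, -0.3667, 0.0762]
tool_rot: [3.141, 0.001, 1.777]
contact_force: [-1.0, 2.5, 11.2]
grip_width: 0.0499
t 18.35 p [ 0.4699 -0.3667  0.0762] yaw 1.7769 F [-1.   2.5 11.2] w 0.0499
turn deg tool z -0.0
(in axes after turn)
tool shift mm [0.2 2.6 0.2]
```

View pics/b12.png

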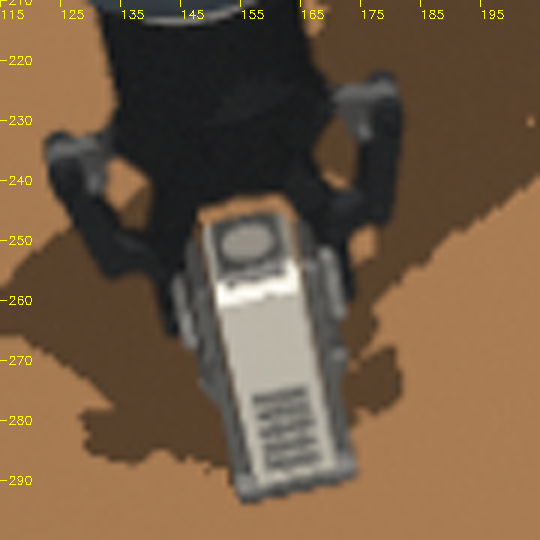

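```bash
python3 -m handwheel '[0,0,-10,0, 0,0,-25,0, 0,0,-40,0, 0,0,-45,6.7, 0,0,-45,6.7, 0,0,-45,6.8, 0,0,-30,6.8, 0,0,-14,0, 10,1,0,0, 20,1.5,0,0, 30,2.5,0,0, 32,2.5,0,0]'; python3 -m handwheel '[32,2.5,0,0, 32,2.5,0,0, 32,2.5,0,0, 32,2.5,0,0, 32,2.5,0,0, 32,2.5,0,0, 28,2,0,0, 20,2,0,0, 10,1,0,0, 0,0,0,0, 0,0,0,0]';  python3 - <<'E'
from st import *
need((.5912,-.0284),.2435,1.3056)
E
```

```text
time: 19.6
ee_pos: [0.5006, -0.2782, 0.328]
tool_rot: [-3.14, -0.001, 1.305]
contact_force: [0.9, -0.1, -2.5]
grip_width: 0.0496
time: 20.7
ee_pos: [0.5853, -0.0443, 0.3288]
tool_rot: [-3.141, 0.0, 1.306]
contact_force: [-0.1, -0.1, -1.9]
grip_width: 0.0499
t 20.7 p [ 0.5853 -0.0443  0.3288] yaw 1.3058 F [-0.1 -0.1 -1.9] w 0.0499
turn deg tool z 0.01
(in axes after turn)
tool shift mm [16.9  1.6 85.3]
```

```bash
python3 -m handwheel '[10,1,20,0, 7,0.5,30,0, 0,0,25,0, 0,0,10,0, 0,0,0,0, 0,0,0,0, 0,0,0,0]';  python3 - <<'E'
from st import *
need((.5912,-.0284),.2435,1.3056)
c=camera('scene'); cv2.imwrite('pics/scene12.png',c['color'][:,:,::-1])
need((.5912,-.0284),.2435,1.3056)
a=cv2.imread('pics/scene6.png');b=c['color'][:,:,::-1]
im=np.hstack([cv2.resize(x[180:275,265:345],None,fx=5,fy=5,interpolation=cv2.INTER_CUBIC) for x in (a,b)])
cv2.imwrite('pics/b13.png',im)
# registration over the cartridge front patch
def reg(x0,y0,w,h,r=6):
    A=gaussian_filter(a.astype(float).max(2),.7)[y0:y0+h,x0:x0+w]; B=gaussian_filter(b.astype(float).max(2),.7)
    S=cv2.resize(B[y0-r:y0+h+r,x0-r:x0+w+r].astype(np.float32),None,fx=1,fy=1)
    m=cv2.matchTemplate(S,A.astype(np.float32),cv2.TM_CCOEFF_NORMED); _,v,_,l=cv2.minMaxLoc(m)
    i,j=l[1],l[0]
    sub=lambda p,q,s:0.5*(p-s)/(p-2*q+s)
    dx=sub(m[i,j-1],m[i,j],m[i,j+1]) if 0<j<2*r else 0; dy=sub(m[i-1,j],m[i,j],m[i+1,j]) if 0<i<2*r else 0
    return round(j-r+dx,2),round(i-r+dy,2),round(v,3)
print('cart',reg(295,208,22,55),'lowerfront',reg(293,235,24,30),'top',reg(294,206,24,22))
print('fingers',reg(272,185,25,30),reg(318,188,22,35),reg(284,215,10,18), reg(315,215,8,20))
E
```

```text
time: 21.4
ee_pos: [0.5923, -0.0283, 0.2457]
tool_rot: [3.139, -0.0, 1.305]
contact_force: [0.1, -0.1, -3.2]
grip_width: 0.0499
t 21.4 p [ 0.5923 -0.0283  0.2457] yaw 1.3052 F [ 0.1 -0.1 -3.2] w 0.0499
turn deg tool z -0.02
(in axes after turn)
tool shift mm [-0.4 -1.1  2.2]
t 21.45 p [ 0.5923 -0.0282  0.2456] yaw 1.3053 F [-0.4  0.1 -2.5] w 0.0497
turn deg tool z -0.02
(in axes after turn)
tool shift mm [-0.5 -1.   2.1]
cart (np.float32(0.03), np.float32(-0.09), 0.988) lowerfront (np.float32(0.01), np.float32(0.19), 0.995) top (np.float32(0.07), np.float32(-0.21), 0.982)
fingers (np.float32(0.15), np.float32(-0.45), 0.985) (np.float32(0.08), np.float32(-0.43), 0.991) (np.float32(0.11), np.float32(-0.67), 0.985) (np.float32(0.08), np.float32(-0.66), 0.974)
```

View pics/b13.png

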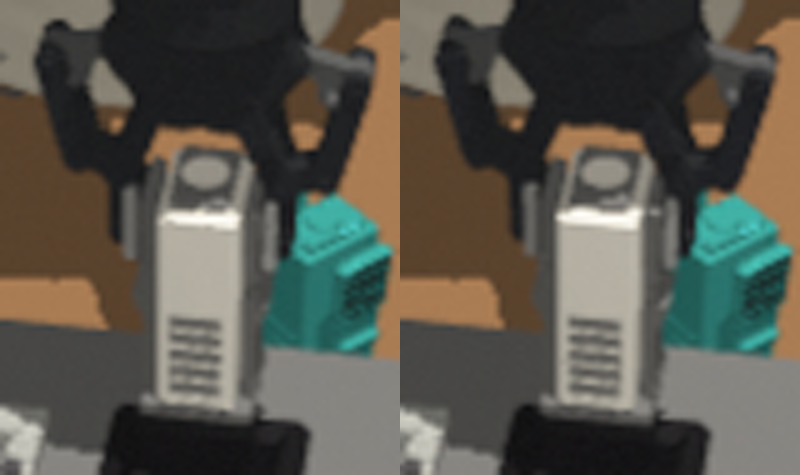

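```bash
python3 -m handwheel '[0,-2.2,10,0, 0,0,20,0, 0,0,10,0, 0,0,5,0, 0,0,0,0, 0,0,0,0]'; python3 -m handwheel '[0,0,4,0, 0,0,4,0, 0,0,4,0, 0,0,0,0]';  python3 - <<'E'
from st import *
need((.5912,-.0284),.1242,1.3056)
c=camera('scene'); cv2.imwrite('pics/s13.png',c['color'][:,:,::-1])
crop(c['color'][:,:,::-1],265,200,80,95,8,'pics/b14.png')
E
```

```text
time: 22.05
ee_pos: [0.5898, -0.0273, 0.1997]
tool_rot: [3.141, -0.0, 1.306]
contact_force: [0.3, 0.4, -2.1]
grip_width: 0.0499
time: 22.45
ee_pos: [0.5892, -0.0272, 0.1866]
tool_rot: [-3.141, 0.0, 1.306]
contact_force: [0.0, 0.7, -3.9]
grip_width: 0.0498
t 22.45 p [ 0.5892 -0.0272  0.1866] yaw 1.3056 F [ 0.   0.7 -3.9] w 0.0498
turn deg tool z -0.0
(in axes after turn)
tool shift mm [-0.6  2.2 62.4]
```

View pics/b14.png

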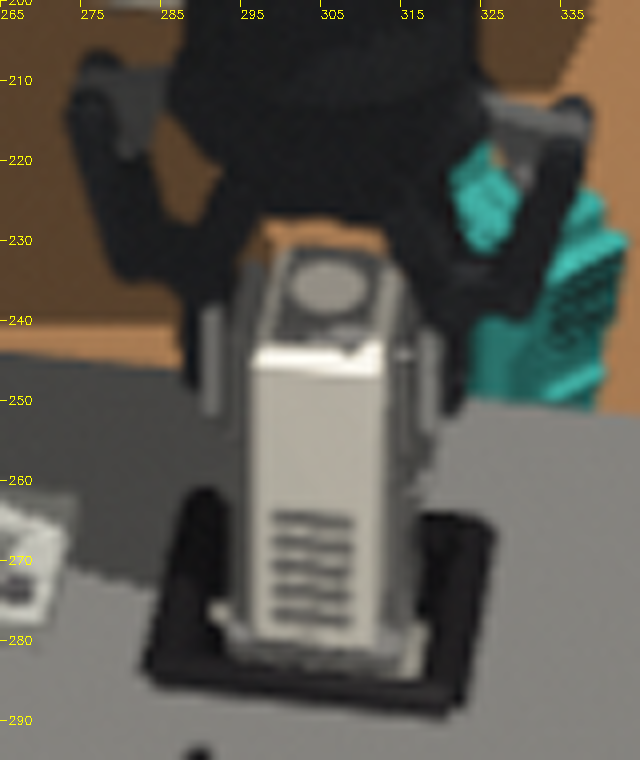

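```bash
python3 -m handwheel '[0,0,4,0, 0,0,5,0, 0,0,5,0, 0,0,0,0]';python3 -m handwheel '[0,0,5,0, 0,0,6,0, 0,0,6,0, 0,0,0,0]'
```

```text
time: 22.9
ee_pos: [0.5891, -0.0272, 0.1724]
tool_rot: [-3.14, 0.0, 1.306]
contact_force: [-0.5, 0.4, -2.4]
grip_width: 0.05
time: 23.3
ee_pos: [0.589, -0.0272, 0.1552]
tool_rot: [-3.14, 0.0, 1.306]
contact_force: [0.0, -0.3, -2.1]
grip_width: 0.0497
```

```bash
python3 -m handwheel '[0,0,6,0, 0,0,6,0, 0,0,6,0, 0,0,4,0, 0,0,0,0]';python3 -m handwheel '[0,0,3,0, 0,0,2,0, 0,0,1,0, 0,0,0,0]'
```

```text
time: 23.8
ee_pos: [0.5892, -0.0272, 0.1336]
tool_rot: [-3.14, 0.0, 1.306]
contact_force: [-0.6, 0.4, -3.0]
grip_width: 0.0497
time: 24.2
ee_pos: [0.5895, -0.0273, 0.1282]
tool_rot: [-3.142, 0.0, 1.306]
contact_force: [-0.8, 0.6, -2.1]
grip_width: 0.0496
```

```bash
python3 -m handwheel '[0,0,2,0, 0,0,1,0, 0,0,0,0]';python3 -m handwheel '[0,0,1,0, 0,0,0,0]'
```

```text
time: 24.5
ee_pos: [0.5894, -0.0273, 0.1251]
tool_rot: [-3.141, 0.0, 1.306]
contact_force: [-0.3, -0.3, -2.5]
grip_width: 0.0501
time: 24.7
ee_pos: [0.5896, -0.0273, 0.1243]
tool_rot: [3.141, 0.0, 1.306]
contact_force: [0.8, 0.5, -2.5]
grip_width: 0.0497
```

```bash
python3 -m handwheel '[0,0,1,0, 0,0,0,0]';python3 -m handwheel '[0,0,1,0, 0,0,0,0]'
```

```text
time: 24.9
ee_pos: [0.5898, -0.0272, 0.1242]
tool_rot: [3.141, -0.0, 1.306]
contact_force: [-3.9, 1.9, 15.0]
grip_width: 0.0502
time: 25.1
ee_pos: [0.5902, -0.0273, 0.124]
tool_rot: [3.139, -0.0, 1.306]
contact_force: [-6.1, 1.0, 25.4]
grip_width: 0.0502
```

```bash
python3 -m handwheel '[0,0,-1,0, 0,0,0,0]';python3 -m handwheel '[0,0,0,0, 0,0,0,0, 0,0,0,0, 0,0,0,0, 0,0,0,0, 0,0,0,0]' 85; python3 -m handwheel '[0,0,-10,0, 0,0,-25,0, 0,0,-40,0, 0,0,-45,0, 0,0,-40,0, 0,0,-20,0, 0,0,0,0]'
python3 - <<'E'
from st import *
need((.5912,-.0284),.35,1.3056)
c=camera('scene'); cv2.imwrite('pics/s14.png',c['color'][:,:,::-1])
b=c['color'][:,:,::-1]; a=cv2.imread('pics/scene0.png')
im=np.hstack([cv2.resize(x[225:300,265:345],None,fx=5,fy=5,interpolation=cv2.INTER_CUBIC) for x in (a,b)])
cv2.imwrite('pics/b15.png',im)
E
```

```text
time: 25.3
ee_pos: [0.59, -0.0273, 0.1241]
tool_rot: [3.14, -0.0, 1.306]
contact_force: [-2.5, 1.8, 13.2]
grip_width: 0.0496
time: 25.9
ee_pos: [0.5896, -0.0273, 0.1233]
tool_rot: [3.142, -0.0, 1.306]
contact_force: [-0.5, -1.0, 0.1]
grip_width: 0.0851
time: 26.6
ee_pos: [0.5908, -0.0274, 0.3074]
tool_rot: [3.135, -0.001, 1.306]
contact_force: [0.1, 0.5, -1.2]
grip_width: 0.0849
t 26.6 p [ 0.5908 -0.0274  0.3074] yaw 1.3057 F [ 0.1  0.5 -1.2] w 0.0849
turn deg tool z 0.01
(in axes after turn)
tool shift mm [ -0.9   0.7 -42.6]
```

View pics/b15.png

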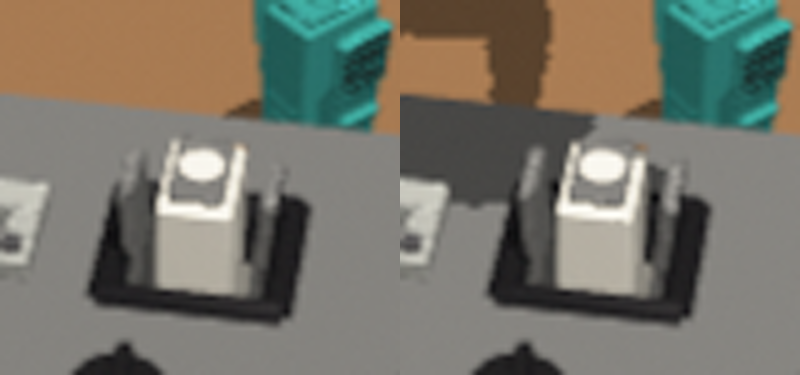

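View pics/s14.png

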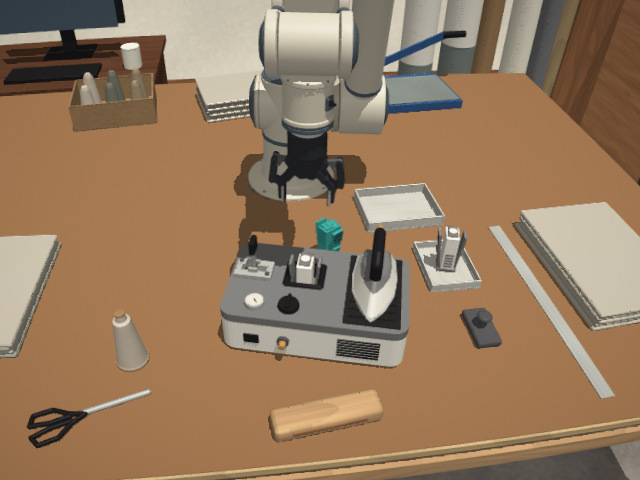

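Run:
```python
from h import *
a=cv2.imread('pics/scene0.png');b=cv2.imread('pics/s14.png')
def reg(x0,y0,w,h,r=4):
    A=gaussian_filter(a.astype(float).max(2),.7)[y0:y0+h,x0:x0+w].astype(np.float32); B=gaussian_filter(b.astype(float).max(2),.7)[y0-r:y0+h+r,x0-r:x0+w+r].astype(np.float32)
    m=cv2.matchTemplate(B,A,cv2.TM_CCOEFF_NORMED); _,v,_,l=cv2.minMaxLoc(m); i,j=l[1],l[0]
    sub=lambda p,q,s:0.5*(p-s)/(p-2*q+s)
    dx=sub(m[i,j-1],m[i,j],m[i,j+1]) if 0<j<2*r else 0; dy=sub(m[i-1,j],m[i,j],m[i+1,j]) if 0<i<2*r else 0
    return round(float(j-r+dx),2),round(float(i-r+dy),2),round(v,3)
print('body',reg(295,252,20,32),'ltab',reg(286,253,9,18),'rtab',reg(315,256,9,18),'collar',reg(282,280,45,12),'lever',reg(248,232,12,25),'iron',reg(353,225,42,93),'cap',reg(299,253,14,8))
crop(b,270,240,65,55,12,'pics/b16.png'); crop(a,270,240,65,55,12,'pics/b17.png')
```

```text
body (0.17, 0.3, 0.941) ltab (-0.0, 2.71, 0.663) rtab (0.42, -0.07, 0.924) collar (0.08, -0.02, 0.999) lever (-0.1, 0.39, 0.883) iron (-0.0, -0.0, 1.0) cap (0.21, 0.09, 0.954)
```

View pics/b16.png

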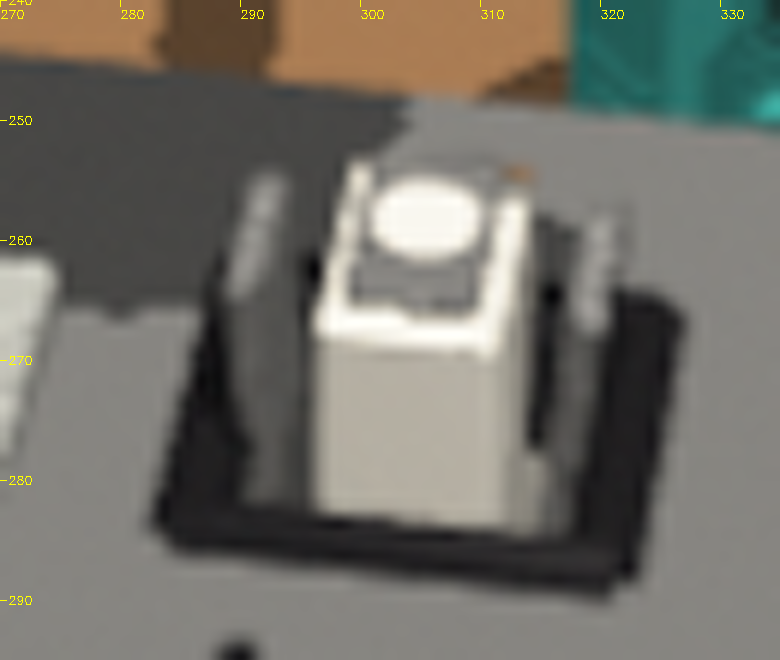

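View pics/b17.png

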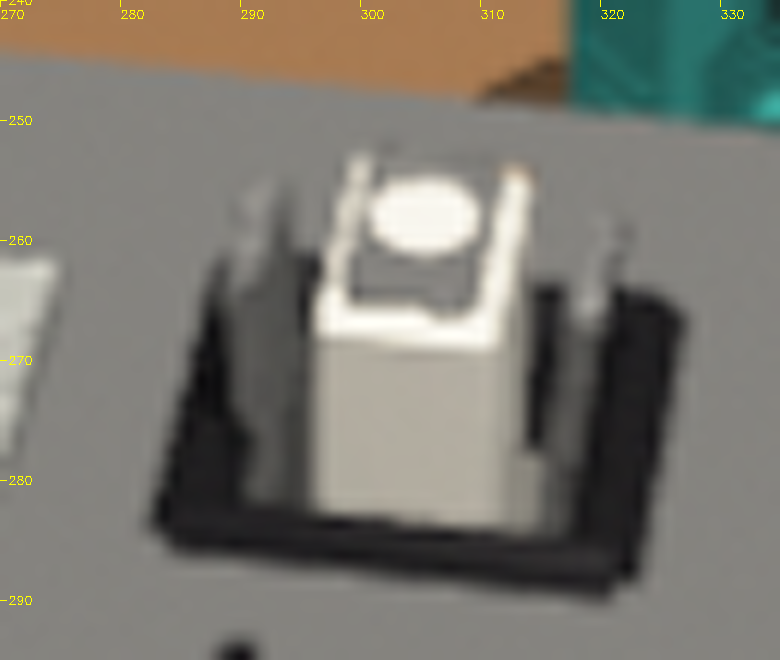

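Run:
```python
from st import *
tp=lambda L:np.array(L)/8-.5+[295,170]
pl=tp([[440,175],[670,235],[640,380],[408,315]]); co=tp([[125,75],[365,145],[305,350],[70,280]])
A=back('top',pl,.127).mean(0);B=back('top',co,.121).mean(0);print(A,B)
y=np.array([.262,.965]);x=np.array([.965,-.262]);d=(A-B)[:2];print('rel x,y',d@x,d@y)
P=np.array([.590,-.0275])
pad=P-.115*y; print('paddle',pad, proj('scene',[*pad,.192]),proj('top',[*pad,.192]))
need(P-.165*y,.165,1.3056)
```

```text
[ 0.5641067  -0.13815827  0.127     ] [ 0.58936325 -0.02626881  0.121     ]
rel x,y 0.0049424636802829795 -0.11459055040209228
paddle [ 0.55987  -0.138475] [[252.12275602 244.40684554]] [[364.20946323 200.43864341]]
t 26.65 p [ 0.59   -0.0273  0.3053] yaw 1.3057 F [-1.  -0.5 -1. ] w 0.085
turn deg tool z 0.01
(in axes after turn)
tool shift mm [-1.652e+02  1.000e-01  1.403e+02]
```

```bash
python3 -m handwheel '[-10,0,0,0, -25,0,0,0, -35,0,0,0, -35,0,0,0, -30,0,0,0, -20,0,0,0, -10,0,0,0, 0,0,0,0, 0,0,0,0]' 0 30
python3 - <<'E'
from st import *
y=np.array([.262,.965]);P=np.array([.590,-.0275])
need(P-.165*y,.165,1.3056)
c=camera('scene'); cv2.imwrite('pics/s15.png',c['color'][:,:,::-1])
crop(c['color'][:,:,::-1],215,170,80,110,7,'pics/b18.png')
E
```

```text
time: 27.55
ee_pos: [0.5462, -0.186, 0.3028]
tool_rot: [-3.141, -0.0, 1.306]
contact_force: [-0.4, -0.1, -0.2]
grip_width: 0.0
t 27.55 p [ 0.5462 -0.186   0.3028] yaw 1.3056 F [-0.4 -0.1 -0.2] w 0.0
turn deg tool z -0.0
(in axes after turn)
tool shift mm [ -0.6   0.7 137.8]
```

View pics/b18.png

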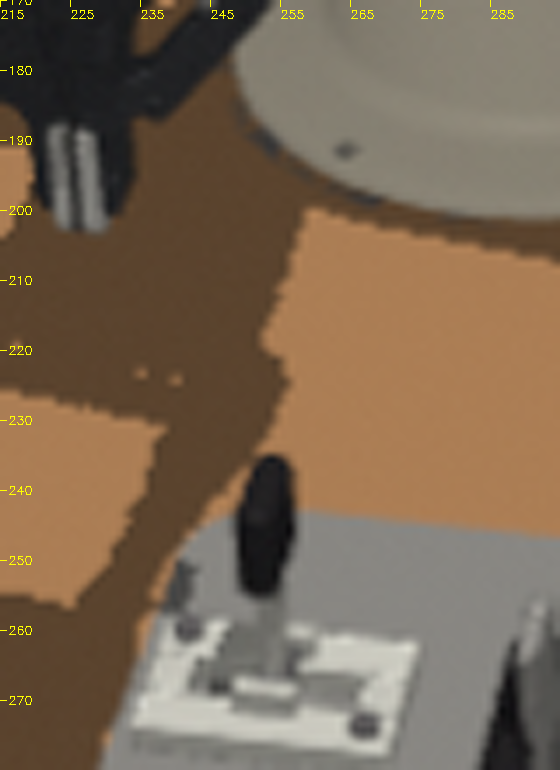

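```bash
python3 -m handwheel '[0,0,15,0, 0,0,30,0, 0,0,40,0, 0,0,30,0, 0,0,15,0, 0,0,5,0, 0,0,0,0]' ; python3 -m handwheel '[8,0,0,0, 8,0,0,0, 5,0,0,0, 0,0,0,0]'
python3 - <<'E'
from st import *
y=np.array([.262,.965]);P=np.array([.590,-.0275])
need(P-.115*y,.168,1.3056)
c=camera('scene'); cv2.imwrite('pics/s16.png',c['color'][:,:,::-1])
crop(c['color'][:,:,::-1],215,190,80,90,7,'pics/b19.png')
E
```

```text
time: 28.3
ee_pos: [0.5464, -0.1858, 0.1681]
tool_rot: [-3.141, -0.0, 1.307]
contact_force: [-0.5, 0.2, 0.3]
grip_width: 0.0
time: 28.7
ee_pos: [0.5523, -0.1654, 0.1689]
tool_rot: [3.141, 0.0, 1.307]
contact_force: [0.1, -0.2, 1.9]
grip_width: 0.0
t 28.7 p [ 0.5523 -0.1654  0.1689] yaw 1.3066 F [ 0.1 -0.2  1.9] w 0.0
turn deg tool z 0.06
(in axes after turn)
tool shift mm [28.   0.2  0.9]
```

View pics/b19.png

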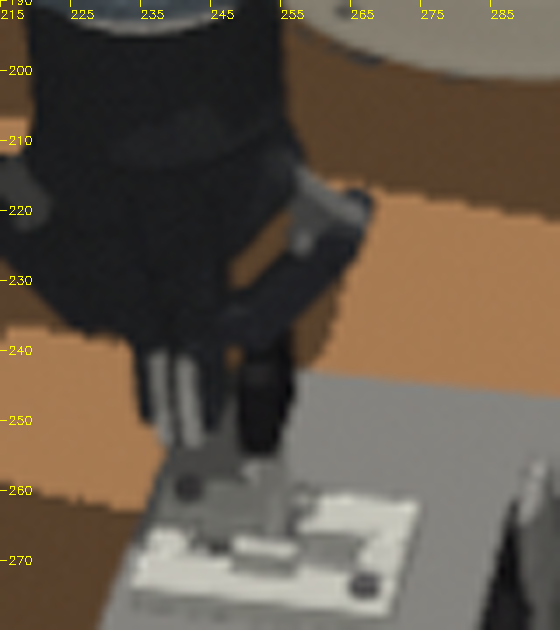

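```bash
python3 -m handwheel '[-7,0,0,0, -8,0,0,0, -8,0,-10,0, 0,0,-25,0, 0,0,-25,0, 0,0,-10,0]'; python3 -m handwheel '[0,0,0,8.2, 0,0,0,8.2, 0,0,0,8.2, 0,0,0,8.2, 0,0,0,8.2, 0,0,0,8.2, 0,0,0,8.2, 0,0,0,8.2, 0,0,0,8.2, 0,0,0,8.2, 0,0,0,8, 0,0,0,0]'
python3 - <<'E'
from st import *
y=np.array([.262,.965]);P=np.array([.590,-.0275])
need(P-.150*y,.170,-.265)
c=camera('scene'); cv2.imwrite('pics/s17.png',c['color'][:,:,::-1])
crop(c['color'][:,:,::-1],215,170,80,110,7,'pics/b20.png')
E
```

```text
time: 29.35
ee_pos: [0.5464, -0.1897, 0.2411]
tool_rot: [3.138, 0.001, 1.305]
contact_force: [0.8, -0.4, -0.3]
grip_width: 0.0002
time: 30.55
ee_pos: [0.5455, -0.1888, 0.2381]
tool_rot: [-3.142, 0.0, -0.268]
contact_force: [0.9, 0.3, 0.2]
grip_width: -0.0001
t 30.55 p [ 0.5455 -0.1888  0.2381] yaw -0.2683 F [0.9 0.3 0.2] w -0.0001
turn deg tool z -0.19
(in axes after turn)
tool shift mm [  0.7 -17.3  68.1]
```

View pics/b20.png

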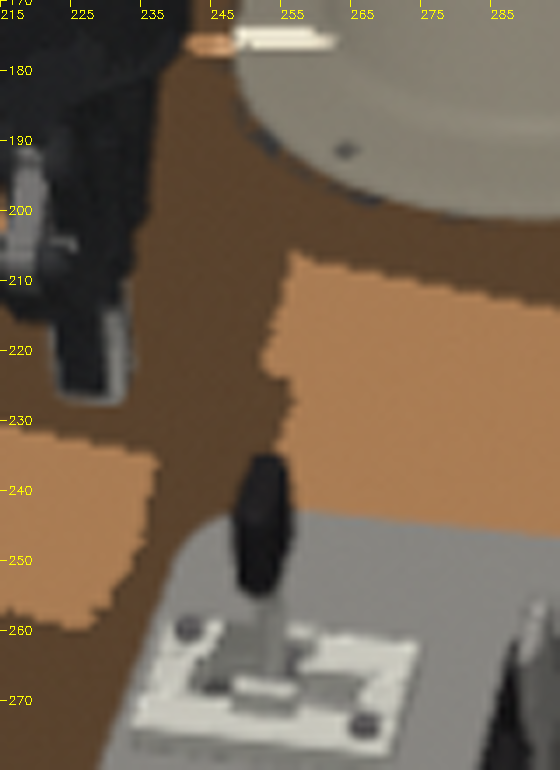

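```bash
python3 -m handwheel '[0,0,15,0, 0,0,25,0, 0,0,20,0, 0,0,9,0, 0,-10,0,0, 0,-12,0,0, 0,-8,0,0, 0,0,0,0]';python3 -m handwheel '[0,-4,0,0, 0,-4,0,0, 0,-4,0,0, 0,0,0,0]'
python3 - <<'E'
from st import *
y=np.array([.262,.965]);P=np.array([.590,-.0275])
need(P-.115*y,.170,-.265)
c=camera('scene'); cv2.imwrite('pics/s18.png',c['color'][:,:,::-1])
crop(c['color'][:,:,::-1],215,190,80,90,7,'pics/b21.png')
E
```

```text
time: 31.4
ee_pos: [0.5544, -0.1581, 0.1702]
tool_rot: [-3.142, -0.001, -0.263]
contact_force: [0.2, 0.2, 0.7]
grip_width: 0.0001
time: 31.8
ee_pos: [0.557, -0.1477, 0.1695]
tool_rot: [3.141, -0.0, -0.265]
contact_force: [0.3, -1.8, 1.9]
grip_width: 0.0001
t 31.8 p [ 0.557  -0.1477  0.1695] yaw -0.2649 F [ 0.3 -1.8  1.9] w 0.0001
turn deg tool z 0.01
(in axes after turn)
tool shift mm [ 0.3 -9.7 -0.5]
```

View pics/b21.png

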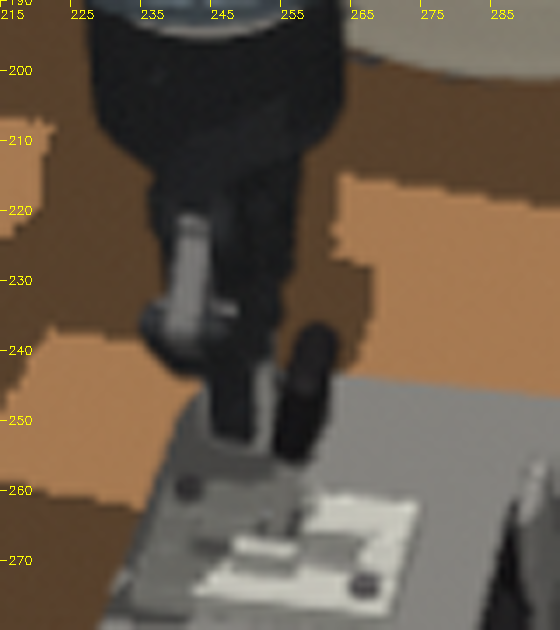

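```bash
python3 -m handwheel '[0,-4,0,0, 0,-4,0,0, 0,-3,0,0, 0,0,0,0]';python3 -m handwheel '[0,-1,0,0, 0,-1,0,0, 0,0,0,0]'
python3 - <<'E'
from st import *
y=np.array([.262,.965]);P=np.array([.590,-.0275])
need(P-.115*y,.170,-.265)
E
```

```text
time: 32.25
ee_pos: [0.5594, -0.1373, 0.1688]
tool_rot: [3.141, 0.001, -0.265]
contact_force: [-0.6, -7.9, -3.8]
grip_width: -0.0001
time: 32.55
ee_pos: [0.5597, -0.1357, 0.1687]
tool_rot: [3.141, 0.001, -0.265]
contact_force: [-0.7, -9.6, -6.0]
grip_width: 0.0004
t 32.55 p [ 0.5597 -0.1357  0.1687] yaw -0.2652 F [-0.7 -9.6 -6. ] w 0.0004
turn deg tool z -0.01
(in axes after turn)
tool shift mm [ 0.9  2.7 -1.3]
```

```bash
python3 -m handwheel '[0,-1,0,0, 0,0,0,0]';python3 -m handwheel '[0,-1,0,0, 0,0,0,0]'
python3 - <<'E'
from st import *
y=np.array([.262,.965]);P=np.array([.590,-.0275])
need(P-.115*y,.170,-.265)
c=camera('scene'); cv2.imwrite('pics/s19.png',c['color'][:,:,::-1])
crop(c['color'][:,:,::-1],215,190,80,90,7,'pics/b22.png')
E
```

```text
time: 32.75
ee_pos: [0.5599, -0.1348, 0.1686]
tool_rot: [3.14, 0.001, -0.265]
contact_force: [-1.4, -9.0, -7.5]
grip_width: -0.0002
time: 32.95
ee_pos: [0.5601, -0.134, 0.1685]
tool_rot: [3.14, 0.002, -0.265]
contact_force: [-1.9, -10.5, -7.5]
grip_width: -0.0003
t 32.95 p [ 0.5601 -0.134   0.1685] yaw -0.2652 F [ -1.9 -10.5  -7.5] w -0.0003
turn deg tool z -0.01
(in axes after turn)
tool shift mm [ 1.   4.3 -1.5]
```

View pics/b22.png

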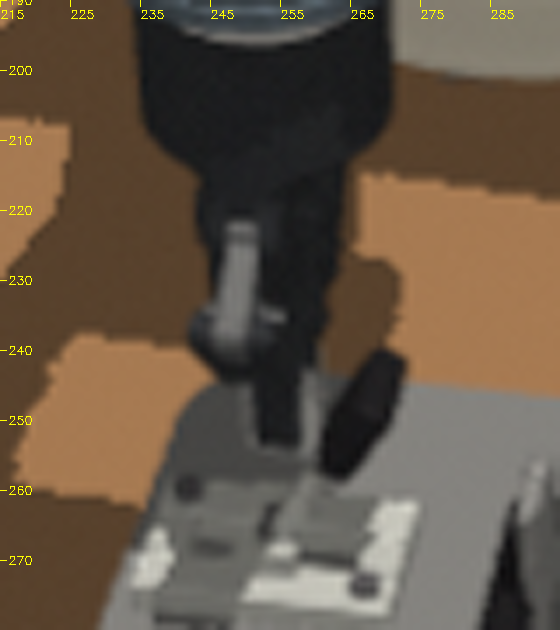

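```bash
python3 -m handwheel '[0,-1,0,0, 0,-1,0,0, 0,0,0,0]';python3 -m handwheel '[0,-1,0,0, 0,0,0,0]';python3 -m handwheel '[0,-1,0,0, 0,0,0,0]'
```

```text
time: 33.3
ee_pos: [0.5602, -0.1336, 0.1685]
tool_rot: [3.138, 0.002, -0.265]
contact_force: [-6.6, -23.6, -9.0]
grip_width: -0.0001
time: 33.5
ee_pos: [0.5603, -0.1334, 0.1685]
tool_rot: [3.137, 0.002, -0.265]
contact_force: [-8.2, -30.7, -8.4]
grip_width: 0.0002
time: 33.7
ee_pos: [0.5604, -0.1331, 0.1686]
tool_rot: [3.135, 0.002, -0.265]
contact_force: [-9.8, -37.4, -9.4]
grip_width: 0.0
```

```bash
python3 -m handwheel '[0,2,0,0, 0,0,0,0, 0,0,0,0, 0,0,0,0, 0,0,0,0, 0,0,0,0, 0,0,0,0, 0,0,0,0, 0,0,0,0, 0,0,0,0, 0,0,0,0, 0,0,0,0]';python3 - <<'E'
from st import *
c=camera('scene'); cv2.imwrite('pics/s20.png',c['color'][:,:,::-1])
crop(c['color'][:,:,::-1],215,190,80,90,7,'pics/b23.png')
E
python3 -m handwheel '[0,0,0,0, 0,0,0,0, 0,0,0,0, 0,0,0,0, 0,0,0,0, 0,0,0,0, 0,0,0,0, 0,0,0,0, 0,0,0,0, 0,0,0,0, 0,0,0,0, 0,0,0,0]'
```

```text
time: 34.9
ee_pos: [0.5602, -0.1336, 0.1685]
tool_rot: [3.138, 0.002, -0.265]
contact_force: [-5.3, -23.1, -8.2]
grip_width: 0.0003
time: 36.15
ee_pos: [0.5602, -0.1336, 0.1685]
tool_rot: [3.138, 0.002, -0.265]
contact_force: [-6.1, -23.2, -9.3]
grip_width: -0.0
```

View pics/b23.png

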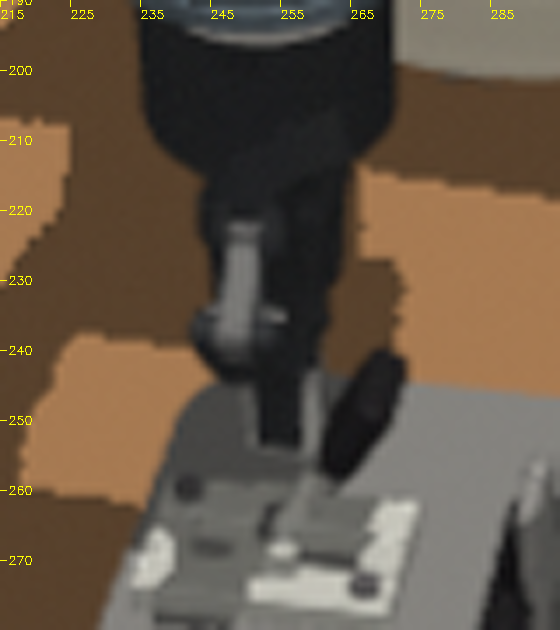

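Run:
```python
from h import *
im=cv2.imread('pics/s20.png'); S=7; out=[]
x0,y0,w,h=235,220,55,60
xh=np.array([.965,-.262,0]);yh=np.array([.262,.965,0])
piv=np.array([.590,-.0275,0])-.115*yh+[0,0,.129]
def draw(src,th,dy=0):
    a=cv2.resize(cv2.imread(src)[y0:y0+h,x0:x0+w],None,fx=S,fy=S,interpolation=cv2.INTER_CUBIC)
    for sx in(-.017,.017):
        q=[]
        for ly,lz in((-.007,.045),(.007,.045),(.007,.081),(-.007,.081)):
            y=ly*np.cos(th)+lz*np.sin(th); z=lz*np.cos(th)-ly*np.sin(th)
            q.append(piv+sx*xh+(y+dy)*yh+[0,0,z])
        uv=(proj('scene',q)+.5-[x0,y0]+[0.6,-.5])*S
        cv2.polylines(a,[np.int32(uv)],True,(0,255,255),1)
    return a
cv2.imwrite('pics/b24.png',cv2.resize(np.hstack([draw('pics/scene0.png',0),draw('pics/s20.png',.4),draw('pics/s20.png',.5)]),(800,290)))
```

```text
(no output)
```

View pics/b24.png

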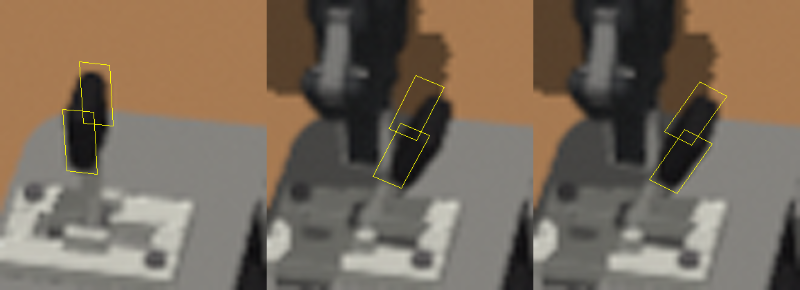

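```bash
python3 -m handwheel '[0,4,0,0, 0,5,0,0, 0,5,0,0, 0,5,0,0, 0,4,0,0, 0,3,0,0, 0,3,0,0, 0,4,0,0, 0,6,0,0, 0,10,0,0, 0,10,0,0, 0,0,0,0]'; python3 -m handwheel '[0,10,-10,0, 0,10,-30,0, 0,0,-45,0, 0,0,-45,0, 0,0,-40,0, 0,0,-20,0, 0,0,0,0, 0,0,0,0]'
python3 - <<'E'
from st import *
need((.5,-.2),.3,-.265)
for n in('scene','top'):
    c=camera(n); cv2.imwrite(f'pics/{n}21.png',c['color'][:,:,::-1])
    print(n,[( [round(float(x)) for x in d["rect"]],round(d["confidence"],2)) for d in spot_in(n,'spent_mid')])
a=cv2.imread('pics/scene0.png');b=cv2.imread('pics/scene21.png')
def reg(x0,y0,w,h,r=4):
    A=gaussian_filter(a.astype(float).max(2),.7)[y0:y0+h,x0:x0+w].astype(np.float32); B=gaussian_filter(b.astype(float).max(2),.7)[y0-r:y0+h+r,x0-r:x0+w+r].astype(np.float32)
    m=cv2.matchTemplate(B,A,cv2.TM_CCOEFF_NORMED); _,v,_,l=cv2.minMaxLoc(m); return l[0]-r,l[1]-r,round(v,3)
print('lever',reg(246,232,14,40),'iron',reg(353,225,42,93),'cone',reg(112,311,38,60),'weight',reg(462,310,40,37),'cart',reg(283,250,40,38))
E
```

```text
time: 37.35
ee_pos: [0.5454, -0.1899, 0.1693]
tool_rot: [3.141, -0.0, -0.266]
contact_force: [0.3, -0.1, -0.1]
grip_width: 0.0002
time: 38.15
ee_pos: [0.5403, -0.2079, 0.3597]
tool_rot: [3.141, -0.001, -0.265]
contact_force: [-0.2, -0.4, -0.8]
grip_width: -0.0003
t 38.15 p [ 0.5403 -0.2079  0.3597] yaw -0.2652 F [-0.2 -0.4 -0.8] w -0.0003
turn deg tool z -0.01
(in axes after turn)
tool shift mm [-41.    2.9  59.7]
scene [([436, 227, 468, 272], 0.65), ([313, 217, 343, 251], 0.64)]
top [([280, 254, 302, 271], 0.8), ([169, 228, 199, 253], 0.62)]
lever (0, 0, 0.992) iron (0, 0, 1.0) cone (0, 0, 1.0) weight (0, 0, 1.0) cart (0, 0, 0.997)
```

View pics/scene21.png

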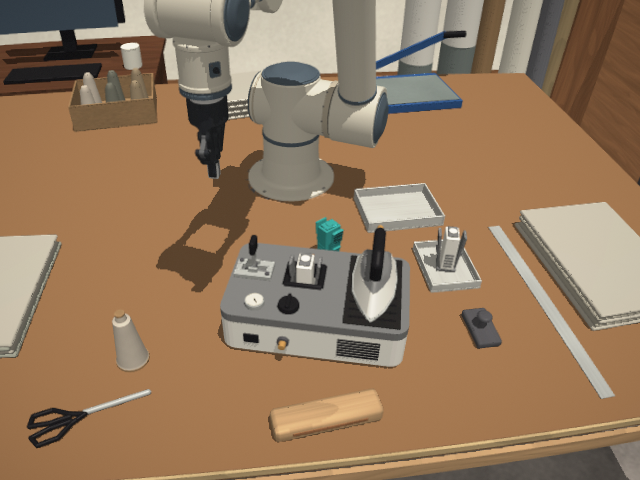

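View pics/top21.png

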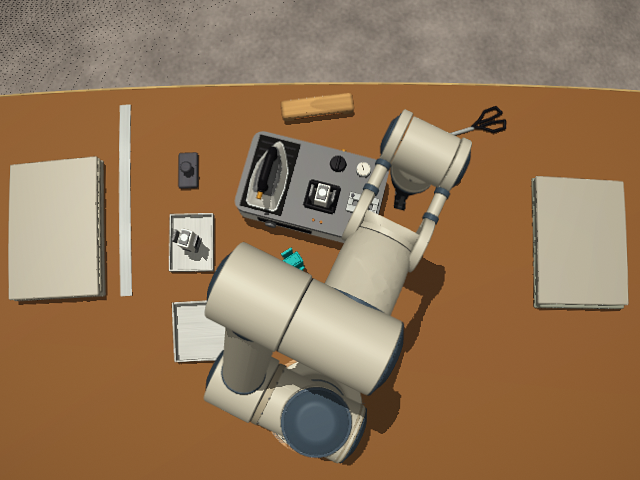

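The scene picture shows the used cartridge upright in the small tray at about (450,250). The fresh cartridge sits home at (305,270), and the lever is upright at (253,245). The iron, cone and weight have not moved, and the arm is clear of everything, so I am handing the job in.

Run:
```python
from station import *
print(job_done())
```

```text
the job is handed in; nothing more can be done
None
```

The job is finished and handed in at about 38 s of the 72 s allowed; no verdict was reported.

**What I did**
- **Used cartridge:** I squeezed both tabs with the cartridge home (finger opening 50 mm), lifted it upright over the iron, and left it standing in the smaller drip tray.
- **Fresh cartridge:** I gripped it the same way, lined it up against a picture of the used one at the same arm pose, lowered it to the bay floor, and let go.
- **Priming:** I pushed the lever from its outer side to the stop and held it there for just under 3 s. I then let it back slowly so it would not swing past the middle. My first approach had the finger linkage very close to the top of the paddle, so I backed off and turned the gripper a quarter turn before pushing.

**Last checks**
- In the final picture, the used cartridge stands upright in the tray.
- Compared with the picture from the start:
  - **Fresh cartridge:** it matches where the used one sat, to about 0.3 pixel (about 1 mm), with both tabs out.
  - **Lever:** it is back in the middle.
  - **Iron, cone of thread, pattern weight:** no shift in the picture.
- The arm was clear of everything and the contact force read near zero.

**What disagreed**
- The two cameras differed by 5 to 8 mm in x, more than their stated 2 mm. I relied on picture-to-picture comparisons and contact force for the fit.
- Matching the left tab gave a poor result because of a shadow, so I judged that tab by eye in an enlarged picture.
- I first estimated the lever at about 0.43 rad, from a picture taken just short of the stop. At the stop, 0.5 rad fitted best when I overlaid the paddle outline.

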